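Put two dismantled table lamps back together

TASK

Put the two small lamps back together: thread the round body and then the round neck over the tube of the round foot, and the square body and then the square neck over the tube of the square foot, each sitting flat on the one below, with the sides of the square parts in line with the sides of their foot. Set each part down without dropping it, and leave the jar, the tape roll and the screwdriver where they are.

Things in the scene. Friction and masses are not known exactly. Their poses are not given: they have to be found in the camera images.
- round_foot: round dark steel lamp foot, 110 mm across, 20 mm thick, fixed to the bench; a brass tube 10 mm in diameter stands upright at its centre, its tip 104 mm above the bench. Origin: centre of the underside, on the tube's axis; z up.
- square_foot: square dark steel lamp foot, 100 x 100 mm, 20 mm thick, fixed to the bench; a brass tube 10 mm in diameter stands upright at its centre, its tip 104 mm above the bench. Origin: centre of the underside, on the tube's axis; z up, x and y parallel to its sides.
- round_body: loose round amber glass lamp body standing upright, the wider round part: 62 mm in diameter (drawn in to 56 mm in the lowest and highest 8 mm), 50 mm tall, 0.2 to 0.45 kg; an upright bore at least 26 mm wide runs right through its middle. Origin: centre of the underside; z up along the bore.
- square_body: loose square amber glass lamp body standing upright, the wider square part: 56 x 56 mm, 50 mm tall, 0.2 to 0.45 kg; an upright square bore 26 x 26 mm runs right through its middle. Origin: centre of the underside; z up along the bore, x and y perpendicular to its sides.
- round_neck: loose round plain steel lamp neck, the narrower round part, standing upright: 40 mm in diameter, 36 mm tall, 0.1 to 0.22 kg; an upright bore 26 mm wide runs right through its middle. Origin: centre of the underside; z up along the bore.
- square_neck: loose square plain steel lamp neck, the narrower square part, standing upright: 38 x 38 mm, 36 mm tall, 0.1 to 0.22 kg; an upright square bore 26 x 26 mm runs right through its middle. Origin: centre of the underside; z up along the bore, x and y perpendicular to its sides.
- jar: bystander: closed jar with a steel lid, 60 mm in diameter, 75 mm tall, loose, standing near the robot. Origin: centre of the underside.
- tape: bystander: black roll of tape lying flat, 90 mm in diameter, 24 mm high, loose. Origin: centre of the underside.
- driver: bystander: screwdriver about 200 mm long lying beyond the lamp feet, loose. Origin: under its middle; x runs along it towards the tip.

How it is judged (in metres and radians):
At the end, for the whole second after the job is handed in: On each foot its own body (underside 20 mm +-4 over the foot's) and on it its own neck (70 mm +-4), each within 9.5 mm of the foot's centre, upright within 0.1 rad, at rest; square parts' sides within 0.22 rad of the foot's sides, any way round (horizontal distance between each of round_body, round_neck and round_foot below 0.0095 m and z of round_body in the frame of round_foot between 0.016 and 0.024 m and angle between each of round_body, round_neck, square_body, square_neck's own z axis and vertical below 0.1 rad and linear speed of each of round_body, round_neck, square_body, square_neck below 0.02 m/s and angular speed of each of round_body, round_neck, square_body, square_neck below 0.2 rad/s and z of round_neck in the frame of round_foot between 0.066 and 0.074 m and horizontal distance between each of square_body, square_neck and square_foot below 0.0095 m and z of square_body in the frame of square_foot between 0.016 and 0.024 m and (angle between the x axis of square_body and the x axis of square_foot, either way round below 0.22 rad or angle between the x axis of square_body and the y axis of square_foot, either way round below 0.22 rad) and z of square_neck in the frame of square_foot between 0.066 and 0.074 m and (angle between the x axis of square_neck and the x axis of square_foot, either way round below 0.22 rad or angle between the x axis of square_neck and the y axis of square_foot, either way round below 0.22 rad)); the robot touches nothing.
It fails at once if a lamp part is dropped: it falls free of the fingers faster than 0.6 m/s (a fall of about 18 mm) ((linear speed of round_body above 0.6 m/s and contact force between the fingers and round_body below 0.1 N) or (linear speed of square_body above 0.6 m/s and contact force between the fingers and square_body below 0.1 N) or (linear speed of round_neck above 0.6 m/s and contact force between the fingers and round_neck below 0.1 N) or (linear speed of square_neck above 0.6 m/s and contact force between the fingers and square_neck below 0.1 N)).
It fails at once if the jar, the tape roll or the screwdriver is moved more than 20 mm (distance of any of jar, tape, driver from where it was at the start of the episode above 0.02 m).
It also fails if it takes over 118 s, if anything falls off the work surface, if the arm or the gripper's body presses on something with over 40 N, if the wrist force passes 120 N, or if a joint passes its speed limit or range.

ROBOT

A 6-joint arm with a two-finger parallel gripper is mounted at the origin on the work surface. World frame = base frame: x ahead of the robot, y to its left, z up, the work surface at z = 0. Lengths are in m, angles in degrees, forces in N, time in s.
With the tool pointing down it reaches from about 0.35 to 0.875 m from the base axis. Payload 4.2 kg.
Tool frame: the origin (TCP) lies at the very end of the fingers, on their centre line; the grasp point (between the pads) lies 19 mm behind it; z points along the fingers, x is the direction in which the jaws open and shut, and the axes are right-handed (so a half turn about z gives the same grasp; the last joint's range is limited). The gripper opens to 87 mm and grips with 3 to 60 N. Pads are 19 mm wide; open, the fingers measure 117 mm over their backs; the gripper's body (75 mm by 190 mm) begins 51 mm behind the grasp point.
Start: joints at [-62.246, 22.042, 0.453, 0, -68.411, -14.817], TCP at [0.14, -0.609, 0.223] pointing down, gripper open.
Joint ranges: [-179.83, 179.83], [-69.29, 118.12], [-61.27, 80.66], [-181.25, 117.63], [-171.15, -9.14], [-177.46, 177.46]. Speed limits (degrees/s): [159.86, 159.86, 180, 180, 180, 180].

INTERFACE

Orientations are given as [roll, pitch, yaw] about the fixed x, y, z axes, in that order (R = Rz(yaw) Ry(pitch) Rx(roll)).
In Python, from rig import env gives the robot as it stands. The module is installed in compiled form; this text tells all that it offers.
- The arm moves only by the tool drive_tool, never from a script. Its argument "moves" is a list of rows, each an object of numbers: "dx", "dy", "dz": the shift along the tool's x, y, z in cm; "rx", "ry", "rz": the turn, a rotation vector about the tool's x, y, z in rad; "hand": the opening, from 0 (shut) to 1 (fully open). A call has 1 to 8 rows; each row shifts and turns the pose as measured when the row begins, along the tool's axes as they then stand; what a row does not reach is not made up. A row lasts 1/8 s, in which the tool goes at most 62.5 mm and 10.7 degrees, less where a joint would pass 70% of its speed; a pose out of reach is approached as far as the arm can. A call is refused whole if a number of a shift passes 6.25 or a number of a turn 0.188, either way. A call with a gripper value outside its range is refused whole. The fingers move at their own pace and stop on an object; "grip_force" is the grip in N (left out, the last holds). Time passes only in rows, so rows that do not move let the fingers close. It gives the time, the measured TCP pose, the force and the opening at its end, in the units of the state.
- env.get_state(): the state, without advancing time (a new reading comes with each control period).
- env.grab_frame(name): name is "scene" or "top" or "wrist"; returns a dict with "pixels" (384x512x3 uint8, red, green, blue), "fx", "fy", "cx", "cy" (pixels), "k1" (the pictures are not rectified: a ray, as slopes to the right and down, at radius r is drawn at 1 + k1 r^2 times it, then the intrinsics apply), "R" (3x3) and "t" (3): a world point X has camera coordinates R X + t; the wrist camera has in their place "mount" (4x4, takes a point from camera to tool coordinates, whose origin is the TCP and whose axes are the tool frame's). Camera axes: x right, y down, z forward; pixel columns grow to the right and rows downward; lengths in m; the calibration is good to about 2 mm. A picture is of the moment at which its call begins: read the wrist's pose just before it. There is no depth.
- env.hand_in(): hands the job in, once; it reports no verdict.
The state is a dict: "t": time; "q": joint angles; "dq": joint speeds; "joint_efforts": joint torques, N m; "tcp_pos": TCP position; "ee_rot": TCP orientation; "contact_force": force on the tool from outside, world axes, zero at the start; "moment": the same for the moment, N m; "grip_width": finger opening in m.
Only numpy, scipy, OpenCV 4.12 (cv2) and the standard library are available. Lean on these libraries where they do the work, as an engineer would, in place of code of your own. Each camera call takes 0.05 s, during which the arm holds its last target.

## Working session

There is one attempt and no reset: what is moved stays moved. The work goes in short steps, Python scripts to look and compute and a tool call to move; the robot and the scene stay as the last step left them, time stands still between calls to the robot, and variables do not carry over. Pictures are saved under pics/ and viewed, and the job is handed in when it is done.

Besides the shell and the picture viewer there is one more tool, called after "Request:" as name([rows], argument=value, ...), one row to a line, values as JSON. drive_tool: Moves the arm, as the interface text tells. Its arguments: {"type":"object","properties":{"moves":{"type":"array"},"grip_force":{"type":"number"}},"required":["moves"]}

```bash
mkdir -p pics; ls
python3 - <<'E'
from rig import env
import cv2,numpy as np
s=env.get_state();print(s)
for n in ["scene","top","wrist"]:
    f=env.grab_frame(n)
    cv2.imwrite(f"pics/{n}0.png",f["pixels"][:,:,::-1])
    print(n,{k:(np.round(v,4).tolist() if hasattr(v,'shape') or isinstance(v,list) else v) for k,v in f.items() if k!="pixels"})
E
```

```text
pics
{'t': 0.0, 'q': array([-6.22470747e+01,  2.20901793e+01,  3.79981338e-01, -2.80091420e-02,
       -6.84109461e+01, -1.48153170e+01]), 'dq': array([ 0.09049083,  0.07167615,  0.0413289 , -0.05150513, -0.02205857,
       -0.02868575]), 'joint_efforts': array([ 9.58508717e-04, -3.90664816e+01,  1.87403619e+01,  4.21975181e+00,
        1.09643143e-02, -1.88203589e-04]), 'tcp_pos': array([ 0.13979823, -0.60854967,  0.22146965]), 'ee_rot': array([-1.79994180e+02, -1.23773006e-01,  1.02927269e+02]), 'contact_force': array([ 0.17562725, -1.19005908,  0.02263365]), 'moment': array([ 0.00625354, -0.0274334 ,  0.03826253]), 'grip_width': 0.08674682395792545}
scene {'fx': 363.78097958180905, 'fy': 363.78097958180905, 'cx': 249.93027617073926, 'cy': 185.6126444279484, 'k1': -0.08215157240183085, 'R': [[0.448, 0.8939, -0.0153], [0.6331, -0.3293, -0.7005], [-0.6313, 0.3042, -0.7134]], 't': [-0.2583, -0.3306, 1.2283]}
top {'fx': 366.8018763585501, 'fy': 366.8018763585501, 'cx': 259.040872558782, 'cy': 193.20550733899185, 'k1': -0.04384335929713626, 'R': [[0.0166, -0.9998, -0.0127], [-0.9959, -0.0154, -0.0893], [0.089, 0.0141, -0.9959]], 't': [-0.0064, 0.6074, 0.9939]}
wrist {'fx': 337.12500571459634, 'fy': 337.12500571459634, 'cx': 253.33292213532, 'cy': 192.14126430189316, 'k1': 0.021416886927692627, 'mount': [[1.0, 0.0001, -0.0003, 0.0007], [0.0, 0.9563, 0.2925, -0.0797], [0.0003, -0.2925, 0.9563, -0.1616], [0.0, 0.0, 0.0, 1.0]]}
```

View pics/scene0.png

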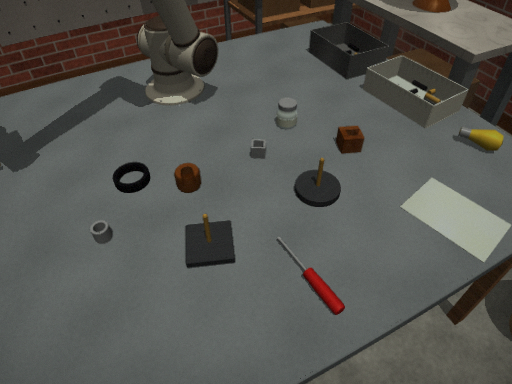

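View pics/top0.png

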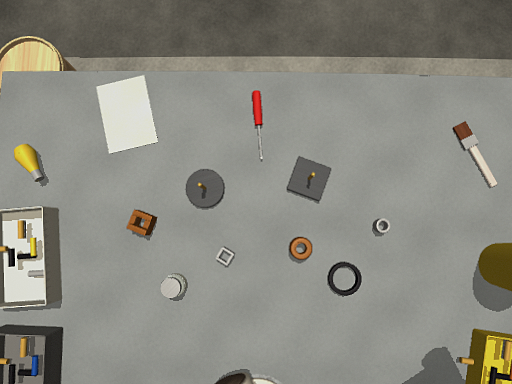

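View pics/wrist0.png

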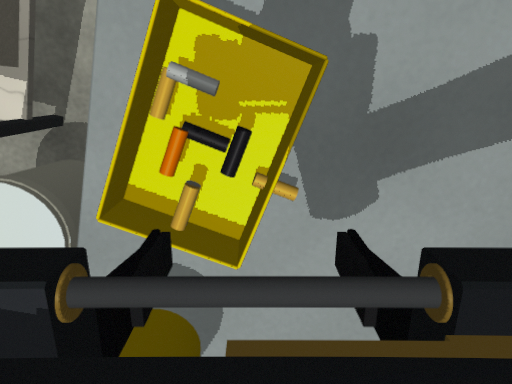

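The top view shows the round foot at about (205,188), the square foot (309,178), square body (142,222), round body (300,248), square neck (226,256), round neck (382,226), jar (174,286), tape (344,278) and driver (258,125). Next I'll measure each by colour mask.

```bash
cat > h.py <<'E'
from rig import env
import cv2,numpy as np
from scipy.spatial.transform import Rotation as Ro
def K(f): return np.array([[f["fx"],0,f["cx"]],[0,f["fy"],f["cy"]],[0,0,1.]])
def und(f,uv):
    uv=np.asarray(uv,float).reshape(-1,1,2)
    return cv2.undistortPoints(uv,K(f),np.array([f["k1"],0,0,0]),None,None,None).reshape(-1,2)
def pose(f,st=None):
    if "R" in f: R=np.array(f["R"]);t=np.array(f["t"]); return R.T,-R.T@t
    M=np.array(f["mount"]);Rt=Ro.from_euler('xyz',st["ee_rot"],degrees=True).as_matrix()
    return Rt@M[:3,:3], Rt@M[:3,3]+st["tcp_pos"]
def ray2z(f,uv,z,st=None):
    Rc,c=pose(f,st); n=und(f,uv); d=np.c_[n,np.ones(len(n))]@Rc.T
    return c+d*((z-c[2])/d[:,2])[:,None]
def proj(f,X,st=None):
    Rc,c=pose(f,st); X=(np.atleast_2d(X)-c)@Rc
    return cv2.projectPoints(X.astype(float),np.zeros(3),np.zeros(3),K(f),np.array([f["k1"],0,0,0]))[0].reshape(-1,2)
def goto(x,y,z,yaw=None,st=None):
    """print shift in tool axes (cm) and rz needed"""
    st=st or env.get_state(); R=Ro.from_euler('xyz',st["ee_rot"],degrees=True)
    d=R.inv().apply(np.array([x,y,z])-st["tcp_pos"])*100
    out=[np.round(d,2).tolist()]
    if yaw is not None:
        Rd=Ro.from_euler('xyz',[180,0,yaw],degrees=True); out.append(np.round((R.inv()*Rd).as_rotvec(),3).tolist())
    print("t",round(st["t"],2),"tcp",np.round(st["tcp_pos"],4),np.round(st["ee_rot"],1),"F",np.round(st["contact_force"],1),"w",round(st["grip_width"],4),"need cm",*out)
E
python3 - <<'E'
from h import *
f=env.grab_frame("top"); im=f["pixels"][:,:,::-1].copy()
crop=im[100:310,100:410]
cv2.imwrite("pics/topc.png",cv2.resize(crop,None,fx=2.5,fy=2.5,interpolation=cv2.INTER_CUBIC))
hsv=cv2.cvtColor(im,cv2.COLOR_BGR2HSV)
for n,p in dict(rfoot=(190,196),sfoot=(303,185),rbody=(292,252),sbody=(133,228),neckr=(376,228),neckr2=(382,219),necks=(218,256),necks2=(226,249),table=(250,210),tape=(330,280)).items():
    print(n,im[p[1],p[0]],hsv[p[1],p[0]])
E
```

```text
rfoot [83 86 88] [18 14 88]
sfoot [89 91 94] [12 14 94]
rbody [ 52 102 161] [ 14 173 161]
sbody [ 39  93 156] [ 14 191 156]
neckr [48 49 50] [15 10 50]
neckr2 [189 197 202] [ 18  16 202]
necks [180 188 192] [ 20  16 192]
necks2 [166 174 178] [ 20  17 178]
table [142 150 148] [ 38  14 150]
tape [48 48 51] [ 0 15 51]
```

View pics/topc.png

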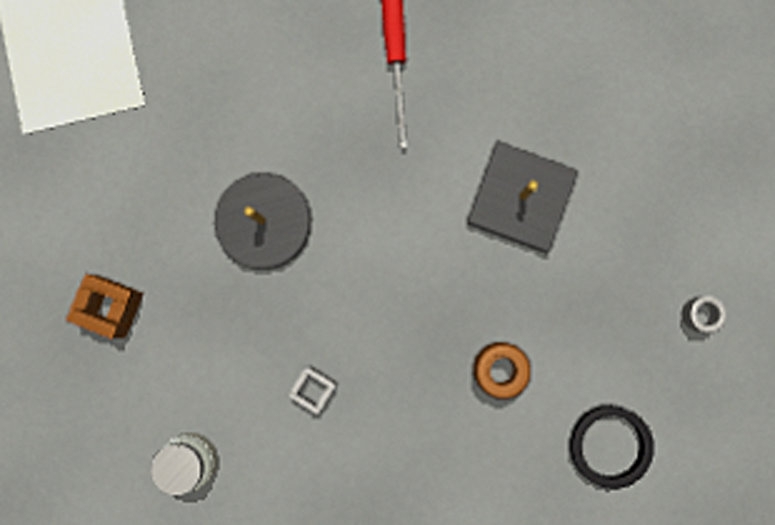

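Run:
```python
from h import *
f=env.grab_frame("top"); im=f["pixels"][:,:,::-1].copy()
big=cv2.resize(im,None,fx=4,fy=4,interpolation=cv2.INTER_CUBIC); hsv=cv2.cvtColor(big,cv2.COLOR_BGR2HSV)
S,V=hsv[...,1].astype(int),hsv[...,2].astype(int); H=hsv[...,0]
vis=im[100:310,100:410].copy()
specs=dict(rfoot=((180,165,232,212),.02,(S<40)&(V>74)&(V<115)),sfoot=((280,150,338,206),.02,(S<40)&(V>74)&(V<115)),
 rbody=((280,225,322,270),.05,(S>90)&(V>125)),sbody=((118,200,165,245),.05,(S>90)&(V>115)),
 rneck=((365,212,398,240),.036,(V>165)),sneck=((212,240,240,270),.036,(V>165)),jar=((155,268,192,305),.075,(V>155)),tape=((322,255,366,302),.024,(V<75)))
for n,((x0,y0,x1,y1),z,m) in specs.items():
    M=np.zeros(V.shape,np.uint8); M[y0*4:y1*4,x0*4:x1*4]=m[y0*4:y1*4,x0*4:x1*4]*255
    M=cv2.morphologyEx(M,cv2.MORPH_OPEN,np.ones((5,5)))
    c=max(cv2.findContours(M,cv2.RETR_EXTERNAL,cv2.CHAIN_APPROX_NONE)[0],key=cv2.contourArea)
    c=cv2.convexHull(c)
    uv=(c.reshape(-1,2)+.5)/4-.5
    P=ray2z(f,uv,z)[:,:2]
    P32=(P*1000).astype(np.float32)
    r=cv2.minAreaRect(P32); e=cv2.minEnclosingCircle(P32)
    print(n,"rect c",np.round(r[0],1),"size",np.round(r[1],1),"ang",round(r[2],1),"circ",np.round(e[0],1),"d",round(2*e[1],1))
for n,(x0,y0,x1,y1) in dict(rf=(190,175,215,192),sf=(300,165,325,182)).items():
    m=(S>110)&(V>150)&(H<35); M=np.zeros(V.shape,np.uint8); M[y0*4:y1*4,x0*4:x1*4]=m[y0*4:y1*4,x0*4:x1*4]*255
    ys,xs=np.nonzero(M); uv=(np.array([[xs.mean(),ys.mean()]])+.5)/4-.5
    print("tube",n,uv,len(xs),np.round(ray2z(f,uv,.104)*1000,1))
```

```text
rfoot rect c [622.3 158. ] size [106.5 108.3] ang 43.5 circ [618.6 157.2] d 115.9
sfoot rect c [ 654.6 -135.8] size [100.6  98.5] ang 70.6 circ [ 655.3 -135.8] d 134.8
rbody rect c [ 459.5 -112.1] size [54.  54.4] ang 0.9 circ [ 459.5 -112. ] d 55.8
sbody rect c [521.8 329.6] size [56.6 56.2] ang 69.1 circ [521.  329.3] d 75.9
rneck rect c [ 524.8 -338. ] size [36.5 38.4] ang 89.5 circ [ 524.6 -337.7] d 39.1
sneck rect c [434.3  95.7] size [39.  37.4] ang 60.1 circ [433.7  95.5] d 49.6
jar rect c [357.1 228.7] size [53.8 64.3] ang 47.0 circ [357.6 229.1] d 64.9
tape rect c [ 376.9 -233.2] size [92.  89.6] ang 63.2 circ [ 377.5 -233.5] d 93.0
tube rf [[199.08611111 183.93981481]] 135 [[622.3 157.8 104. ]]
tube sf [[312.86050725 173.63949275]] 138 [[ 653.5 -135.9  104. ]]
```

Sizes agree with the given ones (rounded shapes within 1–2 mm), and the tube tips agree with the feet within 1.2 mm. I'll move toward the round body now.

Request:
drive_tool([
  {"dx": 4.2,"dy": 4.2},
  {"dx": 4.2,"dy": 4.2},
  {"dx": 4.2,"dy": 4.2},
  {"dx": 4.2,"dy": 4.2},
  {"dx": 4.2,"dy": 4.2},
  {"dx": 4.2,"dy": 4.2},
  {"dx": 4.2,"dy": 4.2},
  {"dx": 4.2,"dy": 4.2},
])

```text
$.moves[0]: bad value
```

```bash
python3 -c "
from h import *
goto(.4595,-.112,.12,103)"
```

```text
t 0.25 tcp [ 0.1399 -0.6089  0.222 ] [-1.800e+02 -1.000e-01  1.029e+02] F [-0.5  0.1  0.3] w 0.0871 need cm [41.27, 42.27, 10.24] [-0.0, -0.001, -0.001]
```

Request:
drive_tool([
  {"dx": 4.2,"dy": 4.2,"dz": 0,"rx": 0,"ry": 0,"rz": 0,"hand": 1},
  {"dx": 4.2,"dy": 4.2,"dz": 0,"rx": 0,"ry": 0,"rz": 0,"hand": 1},
  {"dx": 4.2,"dy": 4.2,"dz": 0,"rx": 0,"ry": 0,"rz": 0,"hand": 1},
  {"dx": 4.2,"dy": 4.2,"dz": 0,"rx": 0,"ry": 0,"rz": 0,"hand": 1},
  {"dx": 4.2,"dy": 4.2,"dz": 0,"rx": 0,"ry": 0,"rz": 0,"hand": 1},
  {"dx": 4.2,"dy": 4.2,"dz": 0,"rx": 0,"ry": 0,"rz": 0,"hand": 1},
  {"dx": 4.2,"dy": 4.2,"dz": 0,"rx": 0,"ry": 0,"rz": 0,"hand": 1},
  {"dx": 4.2,"dy": 4.2,"dz": 0,"rx": 0,"ry": 0,"rz": 0,"hand": 1},
], grip_force=25)

```text
t: 1.25
tcp_pos: [0.3984, -0.1982, 0.2214]
ee_rot: [179.9, 0.0, 102.5]
contact_force: [1.1, -0.4, -0.7]
grip_width: 0.0866
```

```bash
python3 -c "
from h import *
goto(.4595,-.112,.12,103)"
```

```text
t 1.25 tcp [ 0.3984 -0.1982  0.2214] [179.9   0.  102.5] F [ 1.1 -0.4 -0.7] w 0.0866 need cm [7.09, 7.8, 10.16] [0.002, 0.0, -0.009]
```

Request:
drive_tool([
  {"dx": 3.5,"dy": 3.9,"dz": 2.5,"rx": 0,"ry": 0,"rz": 0,"hand": 1},
  {"dx": 3.0,"dy": 3.0,"dz": 2.5,"rx": 0,"ry": 0,"rz": 0,"hand": 1},
  {"dx": 0,"dy": 0,"dz": 0,"rx": 0,"ry": 0,"rz": 0,"hand": 1},
])

```text
t: 1.62
tcp_pos: [0.4558, -0.1138, 0.1716]
ee_rot: [179.6, 0.1, 102.9]
contact_force: [-0.3, -0.7, -0.1]
grip_width: 0.0872
```

Run:
```python
from h import *
goto(.4595,-.112,.021,103)
st=env.get_state();f=env.grab_frame("wrist"); cv2.imwrite("pics/w1.png",f["pixels"][:,:,::-1]); 
print(proj(f,[[.4595,-.112,.05]],st))
```

```text
t 1.62 tcp [ 0.4558 -0.1138  0.1716] [1.796e+02 1.000e-01 1.029e+02] F [-0.3 -0.7 -0.1] w 0.0872 need cm [0.11, 0.3, 15.06] [0.007, 0.001, -0.002]
[[253.91612372 188.08223271]]
```

View pics/w1.png

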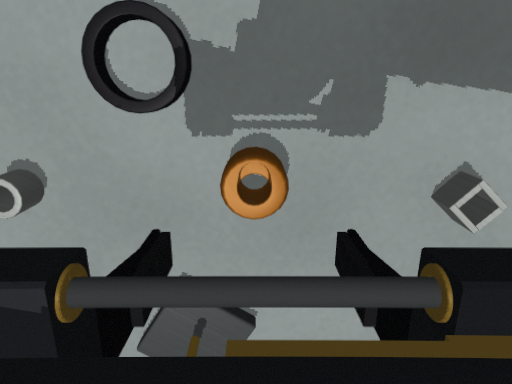

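The wrist view shows the round body's top ring centred near (254,187), and the position from the top camera projects to (254,188). The estimate holds, so I'll descend.

Request:
drive_tool([
  {"dx": 0.1,"dy": 0.3,"dz": 5,"rx": 0.007,"ry": 0,"rz": 0,"hand": 1},
  {"dx": 0,"dy": 0,"dz": 5,"rx": 0,"ry": 0,"rz": 0,"hand": 1},
  {"dx": 0,"dy": 0,"dz": 3,"rx": 0,"ry": 0,"rz": 0,"hand": 1},
  {"dx": 0,"dy": 0,"dz": 1.5,"rx": 0,"ry": 0,"rz": 0,"hand": 1},
  {"dx": 0,"dy": 0,"dz": 0,"rx": 0,"ry": 0,"rz": 0,"hand": 1},
])

```text
t: 2.3
tcp_pos: [0.4621, -0.1172, 0.0285]
ee_rot: [179.3, 0.3, 102.5]
contact_force: [-0.0, -0.9, 0.8]
grip_width: 0.0871
```

```bash
python3 -c "
from h import *
goto(.4595,-.112,.022,103)"
```

```text
t 2.3 tcp [ 0.4621 -0.1172  0.0285] [179.3   0.3 102.5] F [-0.  -0.9  0.8] w 0.0871 need cm [0.57, -0.15, 0.64] [0.011, 0.005, -0.008]
```

Request:
drive_tool([
  {"dx": 0.55,"dy": -0.15,"dz": 0.6,"rx": 0.011,"ry": 0.005,"rz": 0,"hand": 1},
  {"dx": 0,"dy": 0,"dz": 0,"rx": 0,"ry": 0,"rz": 0,"hand": 1},
  {"dx": 0,"dy": 0,"dz": 0,"rx": 0,"ry": 0,"rz": 0,"hand": 1},
])

```text
t: 2.68
tcp_pos: [0.4611, -0.1127, 0.0247]
ee_rot: [179.7, 0.0, 102.5]
contact_force: [0.1, 0.3, 0.0]
grip_width: 0.0868
```

```bash
python3 -c "
from h import *
goto(.4595,-.112,.022,103)"
```

```text
t 2.67 tcp [ 0.4611 -0.1127  0.0247] [179.7   0.  102.5] F [0.1 0.3 0. ] w 0.0868 need cm [0.1, -0.14, 0.27] [0.005, 0.001, -0.009]
```

Request:
drive_tool([
  {"dx": 0,"dy": -0.1,"dz": 0.3,"rx": 0,"ry": 0,"rz": 0,"hand": 1},
  {"dx": 0,"dy": 0,"dz": 0,"rx": 0,"ry": 0,"rz": 0,"hand": 0},
  {"dx": 0,"dy": 0,"dz": 0,"rx": 0,"ry": 0,"rz": 0,"hand": 0},
  {"dx": 0,"dy": 0,"dz": 0,"rx": 0,"ry": 0,"rz": 0,"hand": 0},
  {"dx": 0,"dy": 0,"dz": 0,"rx": 0,"ry": 0,"rz": 0,"hand": 0},
  {"dx": 0,"dy": 0,"dz": 0,"rx": 0,"ry": 0,"rz": 0,"hand": 0},
], grip_force=30)

```text
t: 3.42
tcp_pos: [0.4606, -0.1127, 0.0224]
ee_rot: [179.6, 0.0, 102.5]
contact_force: [0.3, -0.7, -0.2]
grip_width: 0.0561
```

```bash
python3 -c "
from h import *
goto(.4595,-.112,.022,103)"
```

```text
t 3.42 tcp [ 0.4606 -0.1127  0.0224] [179.6   0.  102.5] F [ 0.3 -0.7 -0.2] w 0.0561 need cm [0.09, -0.09, 0.03] [0.007, 0.001, -0.009]
```

Request:
drive_tool([
  {"dx": 0,"dy": 0,"dz": 0,"rx": 0,"ry": 0,"rz": 0,"hand": 0},
  {"dx": 0,"dy": 0,"dz": 0,"rx": 0,"ry": 0,"rz": 0,"hand": 0},
])

```text
t: 3.68
tcp_pos: [0.4605, -0.1127, 0.0223]
ee_rot: [179.6, 0.0, 102.5]
contact_force: [-1.5, -0.2, 0.0]
grip_width: 0.0558
```

Run:
```python
from h import *
goto(.4595,-.112,.022,103)
st=env.get_state();f=env.grab_frame("wrist"); cv2.imwrite("pics/w2.png",f["pixels"][:,:,::-1]); 
f=env.grab_frame("scene"); cv2.imwrite("pics/s2.png",cv2.resize(f["pixels"][130:230,130:280,::-1],None,fx=4,fy=4,interpolation=cv2.INTER_CUBIC))
```

```text
t 3.67 tcp [ 0.4605 -0.1127  0.0223] [179.6   0.  102.5] F [-1.5 -0.2  0. ] w 0.0558 need cm [0.09, -0.09, 0.03] [0.007, 0.001, -0.009]
```

View pics/w2.png

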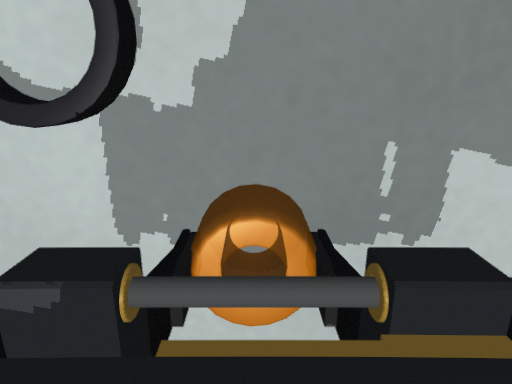

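View pics/s2.png

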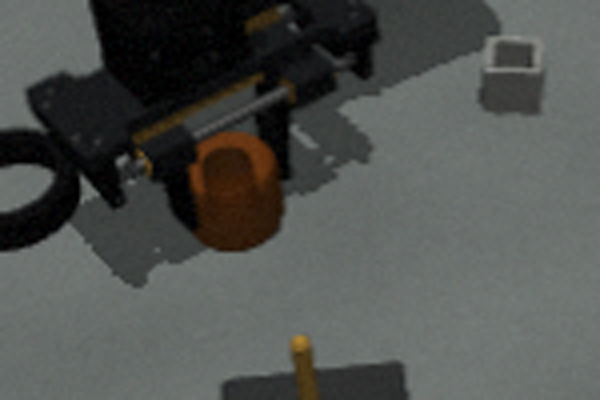

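Request:
drive_tool([
  {"dx": 0,"dy": 0,"dz": -0.5,"rx": 0,"ry": 0,"rz": 0,"hand": 0},
  {"dx": 0,"dy": 0,"dz": -1,"rx": 0,"ry": 0,"rz": 0,"hand": 0},
  {"dx": 0,"dy": 0,"dz": 0,"rx": 0,"ry": 0,"rz": 0,"hand": 0},
])

```text
t: 4.15
tcp_pos: [0.4589, -0.1127, 0.0373]
ee_rot: [179.8, -0.0, 102.4]
contact_force: [0.9, -0.3, -4.1]
grip_width: 0.0562
```

Run:
```python
from h import *
goto(.62,.158,.15,103)
st=env.get_state();f=env.grab_frame("wrist"); cv2.imwrite("pics/w3.png",f["pixels"][:,:,::-1]); 
f=env.grab_frame("scene"); cv2.imwrite("pics/s3.png",cv2.resize(f["pixels"][130:230,130:280,::-1],None,fx=4,fy=4,interpolation=cv2.INTER_CUBIC))
```

```text
t 4.15 tcp [ 0.4589 -0.1127  0.0373] [179.8  -0.  102.4] F [ 0.9 -0.3 -4.1] w 0.0562 need cm [22.96, 21.61, -11.19] [0.004, -0.0, -0.01]
```

View pics/s3.png

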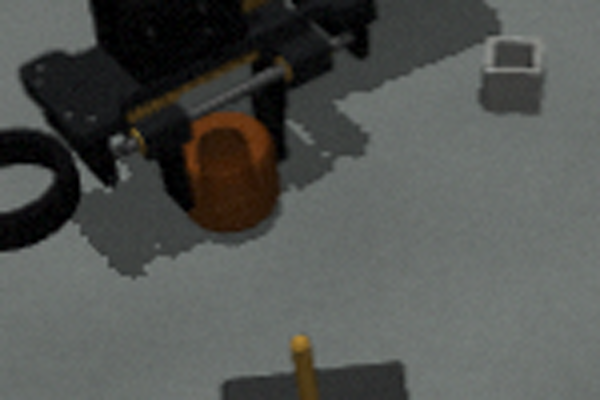

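View pics/w3.png

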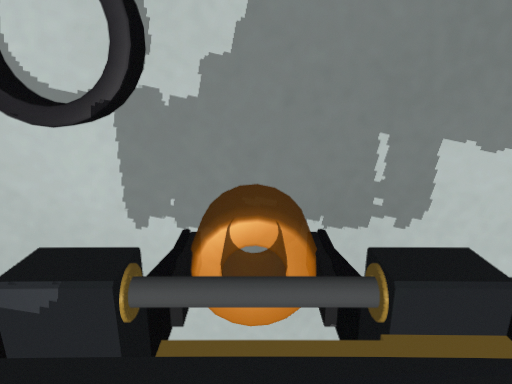

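The body lifted with no slip: about 4.1 N, and the wrist image hasn't changed. I'll carry it to the round foot.

Request:
drive_tool([
  {"dx": 1,"dy": 1,"dz": -4,"rx": 0,"ry": 0,"rz": 0,"hand": 0},
  {"dx": 3,"dy": 3,"dz": -4,"rx": 0,"ry": 0,"rz": 0,"hand": 0},
  {"dx": 4,"dy": 4,"dz": -2.5,"rx": 0,"ry": 0,"rz": 0,"hand": 0},
  {"dx": 4,"dy": 4,"dz": -0.5,"rx": 0,"ry": 0,"rz": 0,"hand": 0},
  {"dx": 4,"dy": 4,"dz": 0,"rx": 0,"ry": 0,"rz": 0,"hand": 0},
  {"dx": 3.5,"dy": 3,"dz": 0,"rx": 0,"ry": 0,"rz": 0,"hand": 0},
  {"dx": 2,"dy": 1.5,"dz": 0,"rx": 0,"ry": 0,"rz": 0,"hand": 0},
  {"dx": 0,"dy": 0,"dz": 0,"rx": 0,"ry": 0,"rz": 0,"hand": 0},
])

```text
t: 5.25
tcp_pos: [0.6125, 0.1487, 0.1444]
ee_rot: [-179.5, -0.2, 102.2]
contact_force: [0.6, -0.8, -3.9]
grip_width: 0.0561
```

Run:
```python
from h import *
goto(.622,.158,.15,103)
```

```text
t 5.25 tcp [0.6125 0.1487 0.1444] [-179.5   -0.2  102.2] F [ 0.6 -0.8 -3.9] w 0.0561 need cm [0.71, 1.12, -0.57] [-0.008, -0.004, -0.014]
```

Request:
drive_tool([
  {"dx": 0.7,"dy": 1.1,"dz": 0,"rx": -0.008,"ry": 0,"rz": 0,"hand": 0},
  {"dx": 0,"dy": 0,"dz": 0,"rx": 0,"ry": 0,"rz": 0,"hand": 0},
  {"dx": 0,"dy": 0,"dz": 0,"rx": 0,"ry": 0,"rz": 0,"hand": 0},
])

```text
t: 5.62
tcp_pos: [0.6207, 0.1566, 0.1429]
ee_rot: [-179.8, -0.2, 102.1]
contact_force: [0.6, 0.2, -3.6]
grip_width: 0.0557
```

Run:
```python
from h import *
goto(.623,.157,.042,103)
st=env.get_state();f=env.grab_frame("wrist"); cv2.imwrite("pics/w4.png",f["pixels"][:,:,::-1]); 
f=env.grab_frame("scene"); cv2.imwrite("pics/s4.png",cv2.resize(f["pixels"][110:230,230:410,::-1],None,fx=4,fy=4,interpolation=cv2.INTER_CUBIC))
```

```text
t 5.62 tcp [0.6207 0.1566 0.1429] [-179.8   -0.2  102.1] F [ 0.6  0.2 -3.6] w 0.0557 need cm [-0.04, 0.27, 10.09] [-0.004, -0.003, -0.016]
```

View pics/s4.png

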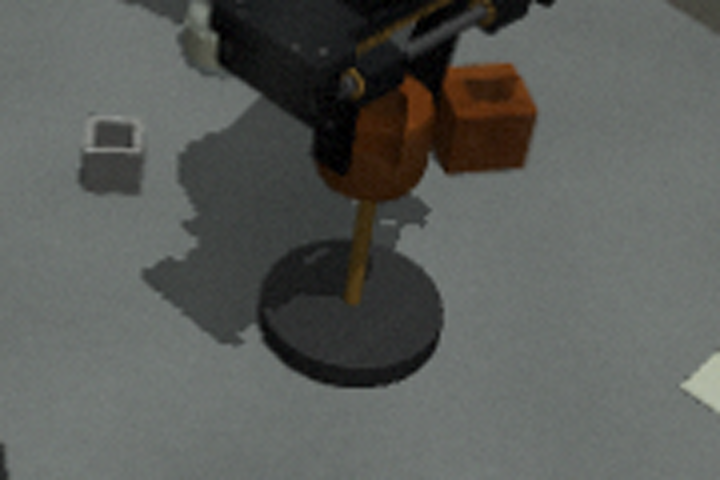

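View pics/w4.png

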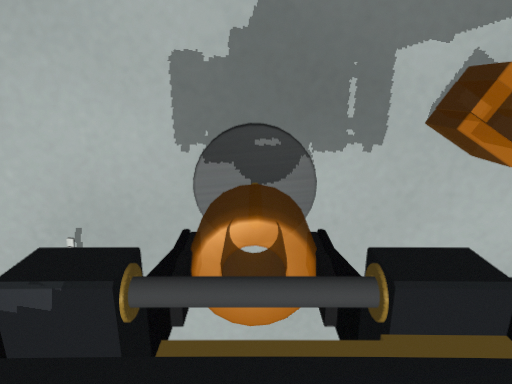

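The wrist view shows the foot disc centred at x≈255, in line with the body's bore at x≈254. In the scene view the tube lies under the body. I'll lower in stages.

Request:
drive_tool([
  {"dx": 0,"dy": 0.25,"dz": 1,"rx": 0,"ry": 0,"rz": 0,"hand": 0},
  {"dx": 0,"dy": 0,"dz": 1.5,"rx": 0,"ry": 0,"rz": 0,"hand": 0},
  {"dx": 0,"dy": 0,"dz": 1.5,"rx": 0,"ry": 0,"rz": 0,"hand": 0},
  {"dx": 0,"dy": 0,"dz": 0,"rx": 0,"ry": 0,"rz": 0,"hand": 0},
])

```text
t: 6.22
tcp_pos: [0.6223, 0.1562, 0.0994]
ee_rot: [-179.7, -0.2, 102.0]
contact_force: [0.0, -0.3, -3.3]
grip_width: 0.0558
```

Run:
```python
from h import *
goto(.623,.157,.042,103)
```

```text
t 6.22 tcp [0.6223 0.1562 0.0994] [-179.7   -0.2  102. ] F [ 0.  -0.3 -3.3] w 0.0558 need cm [0.04, 0.11, 5.74] [-0.006, -0.003, -0.017]
```

Request:
drive_tool([
  {"dx": 0,"dy": 0.1,"dz": 2,"rx": 0,"ry": 0,"rz": 0,"hand": 0},
  {"dx": 0,"dy": 0,"dz": 1.5,"rx": 0,"ry": 0,"rz": 0,"hand": 0},
  {"dx": 0,"dy": 0,"dz": 1,"rx": 0,"ry": 0,"rz": 0,"hand": 0},
  {"dx": 0,"dy": 0,"dz": 0.5,"rx": 0,"ry": 0,"rz": 0,"hand": 0},
  {"dx": 0,"dy": 0,"dz": 0,"rx": 0,"ry": 0,"rz": 0,"hand": 0},
])

```text
t: 6.85
tcp_pos: [0.6246, 0.157, 0.0485]
ee_rot: [-179.8, -0.2, 102.1]
contact_force: [0.4, -0.6, -4.4]
grip_width: 0.0559
```

Run:
```python
from h import *
goto(.623,.157,.042,103)
```

```text
t 6.85 tcp [0.6246 0.157  0.0485] [-179.8   -0.2  102.1] F [ 0.4 -0.6 -4.4] w 0.0559 need cm [0.03, -0.16, 0.65] [-0.003, -0.003, -0.016]
```

Request:
drive_tool([
  {"dx": 0,"dy": -0.15,"dz": 0.4,"rx": 0,"ry": 0,"rz": 0,"hand": 0},
  {"dx": 0,"dy": 0,"dz": 0.15,"rx": 0,"ry": 0,"rz": 0,"hand": 0},
  {"dx": 0,"dy": 0,"dz": 0.1,"rx": 0,"ry": 0,"rz": 0,"hand": 0},
])

```text
t: 7.22
tcp_pos: [0.6239, 0.1571, 0.0431]
ee_rot: [180.0, -0.2, 102.1]
contact_force: [0.2, 0.3, -4.9]
grip_width: 0.0562
```

Request:
drive_tool([
  {"dx": 0,"dy": 0,"dz": 0.05,"rx": 0,"ry": 0,"rz": 0,"hand": 0},
])

```text
t: 7.35
tcp_pos: [0.624, 0.1571, 0.0427]
ee_rot: [180.0, -0.2, 102.1]
contact_force: [-0.6, -1.0, -3.6]
grip_width: 0.0562
```

Request:
drive_tool([
  {"dx": 0,"dy": 0,"dz": 0.1,"rx": 0,"ry": 0,"rz": 0,"hand": 0},
])

```text
t: 7.48
tcp_pos: [0.6241, 0.1572, 0.0425]
ee_rot: [180.0, -0.2, 102.1]
contact_force: [-3.2, 0.7, 3.2]
grip_width: 0.0557
```

Request:
drive_tool([
  {"dx": 0,"dy": 0,"dz": 0.1,"rx": 0,"ry": 0,"rz": 0,"hand": 0},
])

```text
t: 7.6
tcp_pos: [0.624, 0.1572, 0.0425]
ee_rot: [180.0, -0.2, 102.1]
contact_force: [-4.0, 0.4, 3.5]
grip_width: 0.0557
```

Contact is made: Fz went from −4 to +3.5 N at the expected height. I'll release and rise.

Request:
drive_tool([
  {"dx": 0,"dy": 0,"dz": 0,"rx": 0,"ry": 0,"rz": 0,"hand": 1},
  {"dx": 0,"dy": 0,"dz": 0,"rx": 0,"ry": 0,"rz": 0,"hand": 1},
  {"dx": 0,"dy": 0,"dz": 0,"rx": 0,"ry": 0,"rz": 0,"hand": 1},
  {"dx": 0,"dy": 0,"dz": 0,"rx": 0,"ry": 0,"rz": 0,"hand": 1},
  {"dx": 0,"dy": 0,"dz": -2,"rx": 0,"ry": 0,"rz": 0,"hand": 1},
  {"dx": 0,"dy": 0,"dz": -4,"rx": 0,"ry": 0,"rz": 0,"hand": 1},
  {"dx": 0,"dy": 0,"dz": -4.5,"rx": 0,"ry": 0,"rz": 0,"hand": 1},
])

```text
t: 8.48
tcp_pos: [0.6238, 0.1564, 0.1466]
ee_rot: [-179.8, -0.1, 102.1]
contact_force: [0.6, -0.1, 0.3]
grip_width: 0.0866
```

Run:
```python
from h import *
goto(.5218,.3296,.15,69.1)
st=env.get_state(); print(st["q"].round(0))
f=env.grab_frame("wrist"); cv2.imwrite("pics/w5.png",f["pixels"][:,:,::-1]); 
f=env.grab_frame("top"); cv2.imwrite("pics/t5.png",cv2.resize(f["pixels"][100:310,100:410,::-1],None,fx=2.5,fy=2.5,interpolation=cv2.INTER_CUBIC))
```

```text
t 8.47 tcp [0.6238 0.1564 0.1466] [-1.798e+02 -1.000e-01  1.021e+02] F [ 0.6 -0.1  0.3] w 0.0866 need cm [19.08, -6.33, -0.3] [-0.003, -0.001, 0.577]
[  28.   27.   -3.   -0.  -60. -106.]
```

View pics/w5.png

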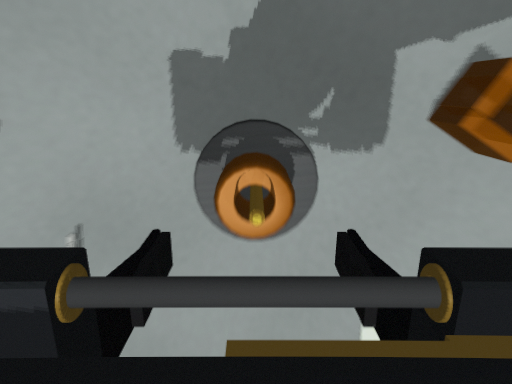

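The round body sits on the round foot with the tube tip visible in its bore at about (257,222). Next is the square body.

Request:
drive_tool([
  {"dx": 4.8,"dy": -1.6,"dz": 0,"rx": 0,"ry": 0,"rz": 0.145,"hand": 1},
  {"dx": 4.5,"dy": -2.2,"dz": 0,"rx": 0,"ry": 0,"rz": 0.145,"hand": 1},
  {"dx": 4.1,"dy": -2.8,"dz": 0,"rx": 0,"ry": 0,"rz": 0.145,"hand": 1},
  {"dx": 3.7,"dy": -3.4,"dz": 0,"rx": 0,"ry": 0,"rz": 0.142,"hand": 1},
  {"dx": 0,"dy": 0,"dz": 0,"rx": 0,"ry": 0,"rz": 0,"hand": 1},
  {"dx": 0,"dy": 0,"dz": 0,"rx": 0,"ry": 0,"rz": 0,"hand": 1},
])

```text
t: 9.32
tcp_pos: [0.5261, 0.3363, 0.1512]
ee_rot: [179.6, -0.6, 68.0]
contact_force: [0.5, -0.4, -0.2]
grip_width: 0.087
```

Run:
```python
from h import *
goto(.5218,.3296,.022,69.1)
st=env.get_state();f=env.grab_frame("wrist"); cv2.imwrite("pics/w6.png",f["pixels"][:,:,::-1]); 
print(proj(f,[[.5218,.3296,.05]],st))
```

```text
t 9.32 tcp [0.5261 0.3363 0.1512] [179.6  -0.6  68. ] F [ 0.5 -0.4 -0.2] w 0.087 need cm [-0.91, -0.25, 12.91] [0.008, -0.01, -0.02]
[[241.25726676 189.27778888]]
```

View pics/w6.png

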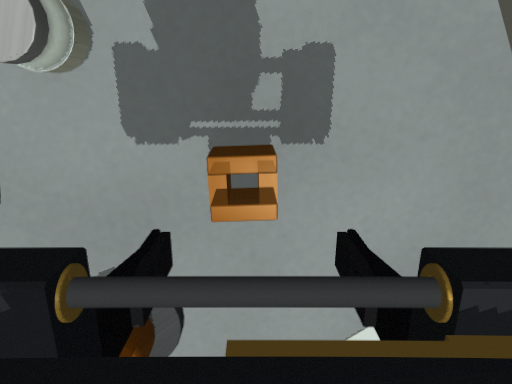

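The square body's top face is centred near (243,188) and the prediction was (241,189), so they agree within 1 mm. I'll descend.

Request:
drive_tool([
  {"dx": -0.85,"dy": -0.25,"dz": 3,"rx": 0.008,"ry": -0.01,"rz": -0.02,"hand": 1},
  {"dx": 0,"dy": 0,"dz": 4.5,"rx": 0,"ry": 0,"rz": 0,"hand": 1},
  {"dx": 0,"dy": 0,"dz": 2,"rx": 0,"ry": 0,"rz": 0,"hand": 1},
  {"dx": 0,"dy": 0,"dz": 0,"rx": 0,"ry": 0,"rz": 0,"hand": 1},
])

```text
t: 9.88
tcp_pos: [0.5245, 0.325, 0.0543]
ee_rot: [179.9, -0.1, 68.8]
contact_force: [1.2, -0.6, 0.4]
grip_width: 0.087
```

Run:
```python
from h import *
goto(.5218,.3296,.022,69.1)
```

```text
t 9.88 tcp [0.5245 0.325  0.0543] [ 1.799e+02 -1.000e-01  6.880e+01] F [ 1.2 -0.6  0.4] w 0.087 need cm [0.33, -0.42, 3.23] [0.001, -0.002, -0.005]
```

Request:
drive_tool([
  {"dx": 0.3,"dy": -0.4,"dz": 2,"rx": 0,"ry": 0,"rz": -0.005,"hand": 1},
  {"dx": 0,"dy": 0,"dz": 1,"rx": 0,"ry": 0,"rz": 0,"hand": 1},
  {"dx": 0,"dy": 0,"dz": 0,"rx": 0,"ry": 0,"rz": 0,"hand": 1},
])

```text
t: 10.25
tcp_pos: [0.525, 0.3286, 0.0266]
ee_rot: [179.8, -0.4, 69.0]
contact_force: [0.2, 0.1, 0.2]
grip_width: 0.0871
```

Run:
```python
from h import *
goto(.5218,.3296,.021,69.1)
```

```text
t 10.25 tcp [0.525  0.3286 0.0266] [179.8  -0.4  69. ] F [0.2 0.1 0.2] w 0.0871 need cm [-0.03, -0.33, 0.56] [0.004, -0.006, -0.002]
```

Request:
drive_tool([
  {"dx": 0,"dy": -0.3,"dz": 0.5,"rx": 0.004,"ry": -0.006,"rz": 0,"hand": 1},
  {"dx": 0,"dy": 0,"dz": 0,"rx": 0,"ry": 0,"rz": 0,"hand": 0},
  {"dx": 0,"dy": 0,"dz": 0,"rx": 0,"ry": 0,"rz": 0,"hand": 0},
  {"dx": 0,"dy": 0,"dz": 0,"rx": 0,"ry": 0,"rz": 0,"hand": 0},
  {"dx": 0,"dy": 0,"dz": 0,"rx": 0,"ry": 0,"rz": 0,"hand": 0},
  {"dx": 0,"dy": 0,"dz": 0,"rx": 0,"ry": 0,"rz": 0,"hand": 0},
  {"dx": 0,"dy": 0,"dz": 0,"rx": 0,"ry": 0,"rz": 0,"hand": 0},
])

```text
t: 11.12
tcp_pos: [0.5233, 0.3306, 0.0241]
ee_rot: [179.9, -0.2, 69.0]
contact_force: [-0.3, 0.6, -0.2]
grip_width: 0.0557
```

Request:
drive_tool([
  {"dx": 0,"dy": 0,"dz": -0.5,"rx": 0,"ry": 0,"rz": 0,"hand": 0},
  {"dx": 0,"dy": 0,"dz": -1,"rx": 0,"ry": 0,"rz": 0,"hand": 0},
  {"dx": 0,"dy": 0,"dz": 0,"rx": 0,"ry": 0,"rz": 0,"hand": 0},
])

```text
t: 11.5
tcp_pos: [0.5227, 0.3301, 0.0393]
ee_rot: [180.0, -0.1, 69.0]
contact_force: [0.8, 0.1, -2.3]
grip_width: 0.056
```

Run:
```python
from h import *
goto(.6545,-.136,.16,70.6)
st=env.get_state();f=env.grab_frame("wrist"); cv2.imwrite("pics/w7.png",f["pixels"][:,:,::-1]);
```

```text
t 11.5 tcp [0.5227 0.3301 0.0393] [ 1.8e+02 -1.0e-01  6.9e+01] F [ 0.8  0.1 -2.3] w 0.056 need cm [-38.76, 29.03, -12.14] [0.001, -0.002, -0.028]
```

View pics/w7.png

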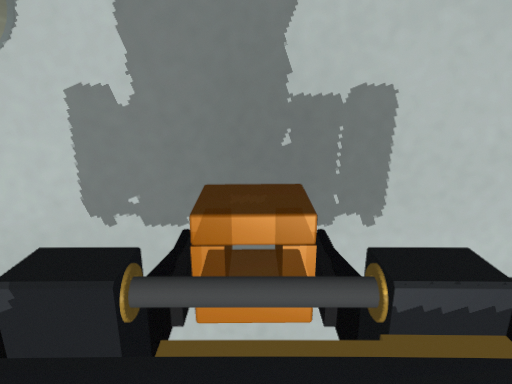

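Request:
drive_tool([
  {"dx": 0,"dy": 0,"dz": -4,"rx": 0,"ry": 0,"rz": 0,"hand": 0},
  {"dx": -1.5,"dy": 1.1,"dz": -4.5,"rx": 0,"ry": 0,"rz": 0,"hand": 0},
  {"dx": -4,"dy": 3,"dz": -3.5,"rx": 0,"ry": 0,"rz": 0,"hand": 0},
  {"dx": -4.6,"dy": 3.4,"dz": 0,"rx": 0,"ry": 0,"rz": 0,"hand": 0},
  {"dx": -4.6,"dy": 3.4,"dz": 0,"rx": 0,"ry": 0,"rz": -0.005,"hand": 0},
  {"dx": -4.6,"dy": 3.4,"dz": 0,"rx": 0,"ry": 0,"rz": -0.005,"hand": 0},
  {"dx": -4.6,"dy": 3.4,"dz": 0,"rx": 0,"ry": 0,"rz": -0.005,"hand": 0},
  {"dx": -4.6,"dy": 3.4,"dz": 0,"rx": 0,"ry": 0,"rz": -0.005,"hand": 0},
])

```text
t: 12.55
tcp_pos: [0.6204, -0.0173, 0.1619]
ee_rot: [180.0, -0.0, 70.6]
contact_force: [1.2, 0.6, -2.1]
grip_width: 0.056
```

Run:
```python
from h import *
goto(.656,-.135,.15,70.6)
```

```text
t 12.55 tcp [ 0.6204 -0.0173  0.1619] [180.   -0.   70.6] F [ 1.2  0.6 -2.1] w 0.056 need cm [-9.92, 7.26, 1.18] [0.0, -0.001, 0.0]
```

Request:
drive_tool([
  {"dx": -4,"dy": 3,"dz": 0.3,"rx": 0,"ry": 0,"rz": 0,"hand": 0},
  {"dx": -3,"dy": 2.3,"dz": 0.3,"rx": 0,"ry": 0,"rz": 0,"hand": 0},
  {"dx": -2,"dy": 1.5,"dz": 0.3,"rx": 0,"ry": 0,"rz": 0,"hand": 0},
  {"dx": 0,"dy": 0,"dz": 0,"rx": 0,"ry": 0,"rz": 0,"hand": 0},
  {"dx": 0,"dy": 0,"dz": 0,"rx": 0,"ry": 0,"rz": 0,"hand": 0},
])

```text
t: 13.18
tcp_pos: [0.6537, -0.1326, 0.1498]
ee_rot: [-179.8, -0.0, 70.2]
contact_force: [-0.2, 0.1, -2.3]
grip_width: 0.0557
```

Run:
```python
from h import *
goto(.656,-.135,.15,70.6)
st=env.get_state();f=env.grab_frame("wrist"); cv2.imwrite("pics/w8.png",f["pixels"][:,:,::-1]);
```

```text
t 13.18 tcp [ 0.6537 -0.1326  0.1498] [-179.8   -0.    70.2] F [-0.2  0.1 -2.3] w 0.0557 need cm [-0.14, 0.3, -0.02] [-0.004, -0.0, -0.007]
```

View pics/w8.png

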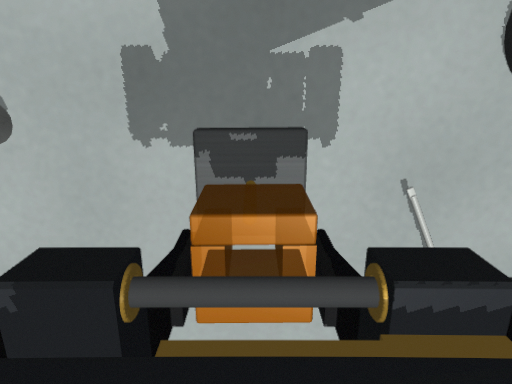

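The foot's edges run parallel to the body, with the foot centred at x≈250 against 254 for the body. A small −x correction is needed, then I'll lower.

Request:
drive_tool([
  {"dx": -0.2,"dy": 0.3,"dz": 1,"rx": 0,"ry": 0,"rz": -0.007,"hand": 0},
  {"dx": 0,"dy": 0,"dz": 1.5,"rx": 0,"ry": 0,"rz": 0,"hand": 0},
  {"dx": 0,"dy": 0,"dz": 1.5,"rx": 0,"ry": 0,"rz": 0,"hand": 0},
  {"dx": 0,"dy": 0,"dz": 0,"rx": 0,"ry": 0,"rz": 0,"hand": 0},
])

```text
t: 13.72
tcp_pos: [0.6548, -0.1327, 0.1063]
ee_rot: [-179.6, -0.0, 70.8]
contact_force: [0.3, -0.0, -2.1]
grip_width: 0.0559
```

Run:
```python
from h import *
goto(.656,-.136,.044,70.6)
```

```text
t 13.72 tcp [ 0.6548 -0.1327  0.1063] [-179.6   -0.    70.8] F [ 0.3 -0.  -2.1] w 0.0559 need cm [-0.27, 0.26, 6.23] [-0.006, -0.0, 0.004]
```

Request:
drive_tool([
  {"dx": -0.25,"dy": 0.25,"dz": 1.5,"rx": -0.006,"ry": 0,"rz": 0,"hand": 0},
  {"dx": 0,"dy": 0,"dz": 1.5,"rx": 0,"ry": 0,"rz": 0,"hand": 0},
  {"dx": 0,"dy": 0,"dz": 1.5,"rx": 0,"ry": 0,"rz": 0,"hand": 0},
  {"dx": 0,"dy": 0,"dz": 0.7,"rx": 0,"ry": 0,"rz": 0,"hand": 0},
  {"dx": 0,"dy": 0,"dz": 0,"rx": 0,"ry": 0,"rz": 0,"hand": 0},
])

```text
t: 14.35
tcp_pos: [0.6564, -0.1362, 0.0501]
ee_rot: [-180.0, 0.0, 70.8]
contact_force: [1.0, 0.4, -2.0]
grip_width: 0.0558
```

Run:
```python
from h import *
goto(.656,-.136,.044,70.6)
```

```text
t 14.35 tcp [ 0.6564 -0.1362  0.0501] [-180.     0.    70.8] F [ 1.   0.4 -2. ] w 0.0558 need cm [0.01, -0.05, 0.61] [-0.0, 0.0, 0.004]
```

Request:
drive_tool([
  {"dx": 0,"dy": 0,"dz": 0.4,"rx": 0,"ry": 0,"rz": 0,"hand": 0},
  {"dx": 0,"dy": 0,"dz": 0.1,"rx": 0,"ry": 0,"rz": 0,"hand": 0},
  {"dx": 0,"dy": 0,"dz": 0.1,"rx": 0,"ry": 0,"rz": 0,"hand": 0},
])

```text
t: 14.72
tcp_pos: [0.6575, -0.1362, 0.0452]
ee_rot: [179.9, -0.0, 70.8]
contact_force: [0.9, 0.5, -2.4]
grip_width: 0.0561
```

Request:
drive_tool([
  {"dx": 0,"dy": 0,"dz": 0.1,"rx": 0,"ry": 0,"rz": 0,"hand": 0},
])

```text
t: 14.85
tcp_pos: [0.6577, -0.1362, 0.0444]
ee_rot: [179.8, -0.0, 70.8]
contact_force: [-0.5, -1.1, -2.7]
grip_width: 0.0553
```

Request:
drive_tool([
  {"dx": 0,"dy": -0.15,"dz": 0.1,"rx": 0,"ry": 0,"rz": 0,"hand": 0},
])

```text
t: 14.98
tcp_pos: [0.6572, -0.136, 0.0442]
ee_rot: [179.7, -0.0, 70.9]
contact_force: [1.9, -0.2, 0.7]
grip_width: 0.0558
```

Request:
drive_tool([
  {"dx": 0,"dy": 0,"dz": 0.1,"rx": 0,"ry": 0,"rz": 0,"hand": 0},
])

```text
t: 15.1
tcp_pos: [0.6573, -0.136, 0.0441]
ee_rot: [179.7, -0.0, 70.9]
contact_force: [-2.0, 0.3, 4.2]
grip_width: 0.0559
```

The square body is touching the foot (Fz went from −2.5 to +4 N). I'll release and rise.

Request:
drive_tool([
  {"dx": 0,"dy": 0,"dz": 0,"rx": 0,"ry": 0,"rz": 0,"hand": 1},
  {"dx": 0,"dy": 0,"dz": 0,"rx": 0,"ry": 0,"rz": 0,"hand": 1},
  {"dx": 0,"dy": 0,"dz": 0,"rx": 0,"ry": 0,"rz": 0,"hand": 1},
  {"dx": 0,"dy": 0,"dz": 0,"rx": 0,"ry": 0,"rz": 0,"hand": 1},
  {"dx": 0,"dy": 0,"dz": -2,"rx": 0,"ry": 0,"rz": 0,"hand": 1},
  {"dx": 0,"dy": 0,"dz": -4,"rx": 0,"ry": 0,"rz": 0,"hand": 1},
  {"dx": 0,"dy": 0,"dz": -4.5,"rx": 0,"ry": 0,"rz": 0,"hand": 1},
])

```text
t: 15.98
tcp_pos: [0.6542, -0.1357, 0.1466]
ee_rot: [-179.8, 0.1, 70.9]
contact_force: [0.5, 0.9, 0.2]
grip_width: 0.0872
```

Run:
```python
from h import *
goto(.4343,.0957,.13,60.1)
st=env.get_state();f=env.grab_frame("wrist"); cv2.imwrite("pics/w9.png",f["pixels"][:,:,::-1]);
```

```text
t 15.97 tcp [ 0.6542 -0.1357  0.1466] [-1.798e+02  1.000e-01  7.090e+01] F [0.5 0.9 0.2] w 0.0872 need cm [14.65, -28.36, 1.74] [-0.004, 0.002, 0.188]
```

View pics/w9.png

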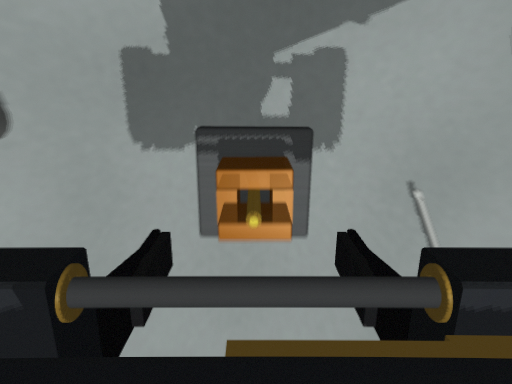

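The square body is centred on the tube and its sides are parallel to the foot. Next is the square neck.

Request:
drive_tool([
  {"dx": 2.5,"dy": -5,"dz": 0,"rx": 0,"ry": 0,"rz": 0,"hand": 1},
  {"dx": 2.5,"dy": -5,"dz": 0,"rx": 0,"ry": 0,"rz": 0,"hand": 1},
  {"dx": 2.5,"dy": -5,"dz": 0,"rx": 0,"ry": 0,"rz": 0,"hand": 1},
  {"dx": 2.5,"dy": -5,"dz": 0,"rx": 0,"ry": 0,"rz": 0,"hand": 1},
  {"dx": 2.5,"dy": -4.5,"dz": 0,"rx": 0,"ry": 0,"rz": 0.09,"hand": 1},
  {"dx": 1.8,"dy": -3,"dz": 1,"rx": 0,"ry": 0,"rz": 0.09,"hand": 1},
  {"dx": 0,"dy": 0,"dz": 0,"rx": 0,"ry": 0,"rz": 0,"hand": 1},
  {"dx": 0,"dy": 0,"dz": 0,"rx": 0,"ry": 0,"rz": 0,"hand": 1},
])

```text
t: 17.02
tcp_pos: [0.4445, 0.0965, 0.1434]
ee_rot: [179.0, -0.5, 60.3]
contact_force: [0.4, 0.2, -1.1]
grip_width: 0.0871
```

Run:
```python
from h import *
goto(.4343,.0957,.01,60.1)
st=env.get_state();f=env.grab_frame("wrist"); cv2.imwrite("pics/w10.png",f["pixels"][:,:,::-1]); 
print(proj(f,[[.4343,.0957,.036]],st))
```

```text
t 17.02 tcp [0.4445 0.0965 0.1434] [179.   -0.5  60.3] F [ 0.4  0.2 -1.1] w 0.0871 need cm [-0.7, -1.08, 13.31] [0.018, -0.01, 0.004]
[[243.82499909 177.89734542]]
```

View pics/w10.png

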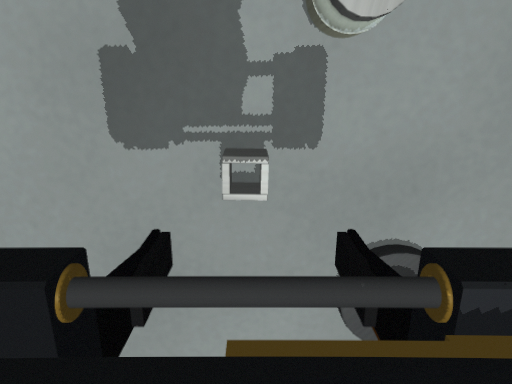

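The neck is centred near (245,178) and the prediction was (244,178). I'll descend.

Request:
drive_tool([
  {"dx": -0.65,"dy": -1.0,"dz": 3,"rx": 0.018,"ry": -0.01,"rz": 0,"hand": 1},
  {"dx": 0,"dy": 0,"dz": 4,"rx": 0,"ry": 0,"rz": 0,"hand": 1},
  {"dx": 0,"dy": 0,"dz": 2,"rx": 0,"ry": 0,"rz": 0,"hand": 1},
  {"dx": 0,"dy": 0,"dz": 0,"rx": 0,"ry": 0,"rz": 0,"hand": 1},
])

```text
t: 17.58
tcp_pos: [0.4373, 0.0939, 0.0519]
ee_rot: [179.9, -0.2, 60.0]
contact_force: [0.2, 0.5, 0.2]
grip_width: 0.087
```

Run:
```python
from h import *
goto(.4343,.0957,.009,60.1)
```

```text
t 17.57 tcp [0.4373 0.0939 0.0519] [179.9  -0.2  60. ] F [0.2 0.5 0.2] w 0.087 need cm [-0.01, -0.35, 4.29] [0.002, -0.003, -0.002]
```

Request:
drive_tool([
  {"dx": 0,"dy": -0.3,"dz": 2.5,"rx": 0,"ry": 0,"rz": 0,"hand": 1},
  {"dx": 0,"dy": 0,"dz": 1.3,"rx": 0,"ry": 0,"rz": 0,"hand": 1},
  {"dx": 0,"dy": 0,"dz": 0,"rx": 0,"ry": 0,"rz": 0,"hand": 1},
])

```text
t: 17.95
tcp_pos: [0.4388, 0.0956, 0.0156]
ee_rot: [179.7, -0.5, 59.9]
contact_force: [0.3, -0.8, -0.1]
grip_width: 0.0873
```

Run:
```python
from h import *
goto(.4343,.0957,.009,60.1)
```

```text
t 17.95 tcp [0.4388 0.0956 0.0156] [179.7  -0.5  59.9] F [ 0.3 -0.8 -0.1] w 0.0873 need cm [-0.23, -0.39, 0.66] [0.006, -0.009, -0.004]
```

Request:
drive_tool([
  {"dx": -0.2,"dy": -0.4,"dz": 0.5,"rx": 0.006,"ry": -0.009,"rz": 0,"hand": 1},
  {"dx": 0,"dy": 0,"dz": 0,"rx": 0,"ry": 0,"rz": 0,"hand": 1},
  {"dx": 0,"dy": 0,"dz": 0,"rx": 0,"ry": 0,"rz": 0,"hand": 0},
  {"dx": 0,"dy": 0,"dz": 0,"rx": 0,"ry": 0,"rz": 0,"hand": 0},
  {"dx": 0,"dy": 0,"dz": 0,"rx": 0,"ry": 0,"rz": 0,"hand": 0},
  {"dx": 0,"dy": 0,"dz": 0,"rx": 0,"ry": 0,"rz": 0,"hand": 0},
  {"dx": 0,"dy": 0,"dz": 0,"rx": 0,"ry": 0,"rz": 0,"hand": 0},
  {"dx": 0,"dy": 0,"dz": 0,"rx": 0,"ry": 0,"rz": 0,"hand": 0},
], grip_force=25)

```text
t: 18.95
tcp_pos: [0.436, 0.0966, 0.0131]
ee_rot: [179.9, -0.2, 59.9]
contact_force: [0.2, -1.2, 1.2]
grip_width: 0.038
```

Request:
drive_tool([
  {"dx": 0,"dy": 0,"dz": 0,"rx": 0,"ry": 0,"rz": 0,"hand": 0},
  {"dx": 0,"dy": 0,"dz": -0.5,"rx": 0,"ry": 0,"rz": 0,"hand": 0},
  {"dx": 0,"dy": 0,"dz": -1.5,"rx": 0,"ry": 0,"rz": 0,"hand": 0},
  {"dx": 0,"dy": 0,"dz": 0,"rx": 0,"ry": 0,"rz": 0,"hand": 0},
])

```text
t: 19.45
tcp_pos: [0.4356, 0.0964, 0.0334]
ee_rot: [179.9, -0.2, 59.8]
contact_force: [0.5, 1.0, -0.5]
grip_width: 0.0379
```

Run:
```python
from h import *
goto(.6545,-.136,.15,70.6)
st=env.get_state();f=env.grab_frame("wrist"); cv2.imwrite("pics/w11.png",f["pixels"][:,:,::-1]);
```

```text
t 19.45 tcp [0.4356 0.0964 0.0334] [179.9  -0.2  59.8] F [ 0.5  1.  -0.5] w 0.0379 need cm [-9.06, 30.62, -11.65] [0.001, -0.003, -0.188]
```

View pics/w11.png

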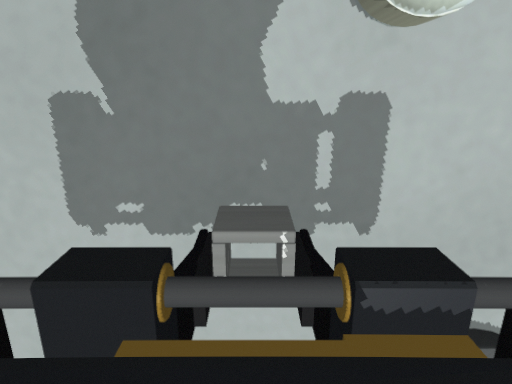

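Request:
drive_tool([
  {"dx": 0,"dy": 0,"dz": -4,"rx": 0,"ry": 0,"rz": 0,"hand": 0},
  {"dx": -0.8,"dy": 2.5,"dz": -4.5,"rx": 0,"ry": 0,"rz": 0,"hand": 0},
  {"dx": -1.5,"dy": 5,"dz": -2.5,"rx": 0,"ry": 0,"rz": -0.047,"hand": 0},
  {"dx": -1.7,"dy": 5,"dz": 0,"rx": 0,"ry": 0,"rz": -0.047,"hand": 0},
  {"dx": -2,"dy": 5,"dz": 0,"rx": 0,"ry": 0,"rz": -0.047,"hand": 0},
  {"dx": -2.2,"dy": 4.8,"dz": 0,"rx": 0,"ry": 0,"rz": -0.047,"hand": 0},
  {"dx": -2.4,"dy": 4.5,"dz": 0,"rx": 0,"ry": 0,"rz": 0,"hand": 0},
  {"dx": 0,"dy": 0,"dz": 0,"rx": 0,"ry": 0,"rz": 0,"hand": 0},
])

```text
t: 20.5
tcp_pos: [0.6365, -0.121, 0.1387]
ee_rot: [-179.6, 0.2, 71.1]
contact_force: [-0.4, 0.5, -1.5]
grip_width: 0.0378
```

Run:
```python
from h import *
goto(.6555,-.1363,.14,70.6)
```

```text
t 20.5 tcp [ 0.6365 -0.121   0.1387] [-179.6    0.2   71.1] F [-0.4  0.5 -1.5] w 0.0378 need cm [-0.83, 2.3, -0.15] [-0.007, 0.003, 0.008]
```

Request:
drive_tool([
  {"dx": -0.8,"dy": 2.3,"dz": 0,"rx": -0.007,"ry": 0,"rz": 0.008,"hand": 0},
  {"dx": 0,"dy": 0,"dz": 0,"rx": 0,"ry": 0,"rz": 0,"hand": 0},
  {"dx": 0,"dy": 0,"dz": 0,"rx": 0,"ry": 0,"rz": 0,"hand": 0},
])

```text
t: 20.88
tcp_pos: [0.6528, -0.1349, 0.1346]
ee_rot: [-179.5, 0.2, 70.6]
contact_force: [-0.1, -0.6, -1.4]
grip_width: 0.0378
```

Run:
```python
from h import *
goto(.6555,-.1363,.083,70.6)
st=env.get_state();f=env.grab_frame("wrist"); cv2.imwrite("pics/w12.png",f["pixels"][:,:,::-1]);
```

```text
t 20.88 tcp [ 0.6528 -0.1349  0.1346] [-179.5    0.2   70.6] F [-0.1 -0.6 -1.4] w 0.0378 need cm [-0.02, 0.34, 5.16] [-0.008, 0.004, -0.001]
```

View pics/w12.png

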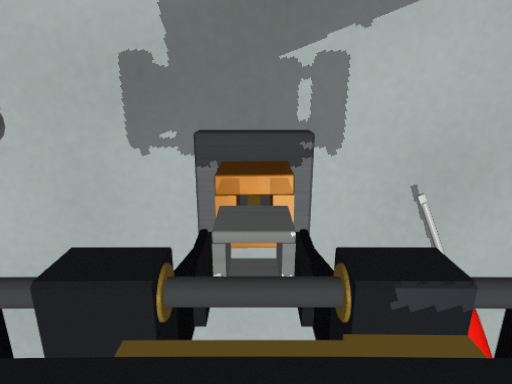

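The neck, body and foot are all centred near x=254 and parallel. I'll lower.

Request:
drive_tool([
  {"dx": 0,"dy": 0.3,"dz": 0.5,"rx": -0.008,"ry": 0.004,"rz": 0,"hand": 0},
  {"dx": 0,"dy": 0,"dz": 1,"rx": 0,"ry": 0,"rz": 0,"hand": 0},
  {"dx": 0,"dy": 0,"dz": 1.2,"rx": 0,"ry": 0,"rz": 0,"hand": 0},
  {"dx": 0,"dy": 0,"dz": 0,"rx": 0,"ry": 0,"rz": 0,"hand": 0},
])

```text
t: 21.42
tcp_pos: [0.6543, -0.1342, 0.1056]
ee_rot: [-179.9, -0.0, 70.7]
contact_force: [0.5, 0.2, -1.0]
grip_width: 0.0378
```

Run:
```python
from h import *
goto(.6555,-.1363,.083,70.6)
```

```text
t 21.43 tcp [ 0.6543 -0.1342  0.1056] [-179.9   -0.    70.7] F [ 0.5  0.2 -1. ] w 0.0378 need cm [-0.16, 0.18, 2.26] [-0.001, -0.0, 0.001]
```

Request:
drive_tool([
  {"dx": -0.15,"dy": 0.15,"dz": 1,"rx": 0,"ry": 0,"rz": 0,"hand": 0},
  {"dx": 0,"dy": 0,"dz": 0.6,"rx": 0,"ry": 0,"rz": 0,"hand": 0},
  {"dx": 0,"dy": 0,"dz": 0,"rx": 0,"ry": 0,"rz": 0,"hand": 0},
])

```text
t: 21.8
tcp_pos: [0.6554, -0.1364, 0.0883]
ee_rot: [-179.9, -0.0, 70.7]
contact_force: [-0.0, -0.4, -1.2]
grip_width: 0.0382
```

Request:
drive_tool([
  {"dx": 0,"dy": 0,"dz": 0.2,"rx": 0,"ry": 0,"rz": 0,"hand": 0},
  {"dx": 0,"dy": 0,"dz": 0.1,"rx": 0,"ry": 0,"rz": 0,"hand": 0},
])

```text
t: 22.05
tcp_pos: [0.6558, -0.1365, 0.0856]
ee_rot: [-180.0, -0.0, 70.7]
contact_force: [0.5, 0.3, -0.9]
grip_width: 0.0379
```

Request:
drive_tool([
  {"dx": 0,"dy": 0,"dz": 0.1,"rx": 0,"ry": 0,"rz": 0,"hand": 0},
  {"dx": 0,"dy": 0,"dz": 0.1,"rx": 0,"ry": 0,"rz": 0,"hand": 0},
])

```text
t: 22.3
tcp_pos: [0.6561, -0.1365, 0.0839]
ee_rot: [180.0, -0.0, 70.7]
contact_force: [0.6, -0.3, -1.4]
grip_width: 0.0377
```

Request:
drive_tool([
  {"dx": 0,"dy": 0,"dz": 0.1,"rx": 0,"ry": 0,"rz": 0,"hand": 0},
])

```text
t: 22.42
tcp_pos: [0.6562, -0.1365, 0.0831]
ee_rot: [179.9, -0.0, 70.7]
contact_force: [-1.8, -0.6, 2.0]
grip_width: 0.038
```

Contact at z=0.083, as expected. I'll release and rise.

Request:
drive_tool([
  {"dx": 0,"dy": 0,"dz": 0,"rx": 0,"ry": 0,"rz": 0,"hand": 1},
  {"dx": 0,"dy": 0,"dz": 0,"rx": 0,"ry": 0,"rz": 0,"hand": 1},
  {"dx": 0,"dy": 0,"dz": 0,"rx": 0,"ry": 0,"rz": 0,"hand": 1},
  {"dx": 0,"dy": 0,"dz": 0,"rx": 0,"ry": 0,"rz": 0,"hand": 1},
  {"dx": 0,"dy": 0,"dz": 0,"rx": 0,"ry": 0,"rz": 0,"hand": 1},
  {"dx": 0,"dy": 0,"dz": -2,"rx": 0,"ry": 0,"rz": 0,"hand": 1},
  {"dx": 0,"dy": 0,"dz": -4,"rx": 0,"ry": 0,"rz": 0,"hand": 1},
])

```text
t: 23.3
tcp_pos: [0.6544, -0.1364, 0.1411]
ee_rot: [-179.7, 0.1, 70.7]
contact_force: [0.2, 0.5, 0.2]
grip_width: 0.0864
```

Run:
```python
from h import *
goto(.5247,-.338,.14,70.6)
st=env.get_state();f=env.grab_frame("wrist"); cv2.imwrite("pics/w13.png",f["pixels"][:,:,::-1]);
```

```text
t 23.3 tcp [ 0.6544 -0.1364  0.1411] [-1.797e+02  1.000e-01  7.070e+01] F [0.2 0.5 0.2] w 0.0864 need cm [-23.31, -5.56, 0.18] [-0.005, 0.002, 0.001]
```

View pics/w13.png

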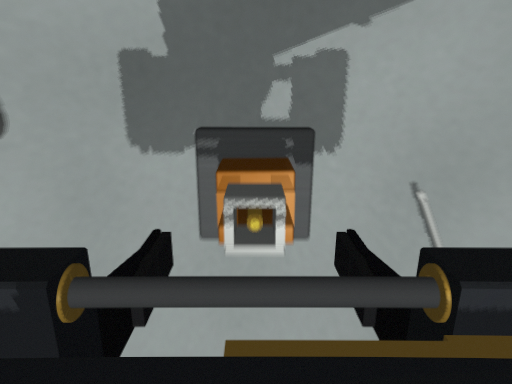

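The square neck is seated and aligned, with the tube tip in its bore at (255,222). Next is the round neck.

Request:
drive_tool([
  {"dx": -5,"dy": -1.2,"dz": 0,"rx": 0,"ry": 0,"rz": 0,"hand": 1},
  {"dx": -5,"dy": -1.2,"dz": 0,"rx": 0,"ry": 0,"rz": 0,"hand": 1},
  {"dx": -5,"dy": -1.2,"dz": 0,"rx": 0,"ry": 0,"rz": 0,"hand": 1},
  {"dx": -4.5,"dy": -1,"dz": 0,"rx": 0,"ry": 0,"rz": 0,"hand": 1},
  {"dx": -3,"dy": -0.7,"dz": 0,"rx": 0,"ry": 0,"rz": 0,"hand": 1},
  {"dx": 0,"dy": 0,"dz": 0,"rx": 0,"ry": 0,"rz": 0,"hand": 1},
  {"dx": 0,"dy": 0,"dz": 0,"rx": 0,"ry": 0,"rz": 0,"hand": 1},
])

```text
t: 24.22
tcp_pos: [0.5332, -0.3373, 0.1511]
ee_rot: [179.1, -0.1, 70.9]
contact_force: [0.1, -0.4, 0.5]
grip_width: 0.087
```

Run:
```python
from h import *
goto(.5247,-.338,.01,70.6)
st=env.get_state();f=env.grab_frame("wrist"); cv2.imwrite("pics/w14.png",f["pixels"][:,:,::-1]); 
print(proj(f,[[.5247,-.338,.036]],st))
```

```text
t 24.23 tcp [ 0.5332 -0.3373  0.1511] [ 1.791e+02 -1.000e-01  7.090e+01] F [ 0.1 -0.4  0.5] w 0.087 need cm [-0.36, -1.01, 14.1] [0.016, -0.002, 0.005]
[[247.90727524 176.19473476]]
```

View pics/w14.png

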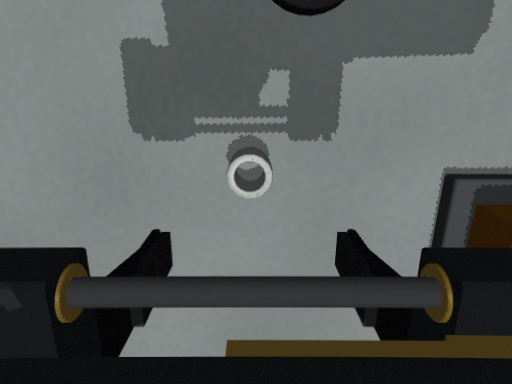

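The neck ring is centred at (249,176) and the prediction was (248,176). I'll descend.

Request:
drive_tool([
  {"dx": -0.3,"dy": -1.0,"dz": 3,"rx": 0.016,"ry": 0,"rz": 0,"hand": 1},
  {"dx": 0,"dy": 0,"dz": 4.5,"rx": 0,"ry": 0,"rz": 0,"hand": 1},
  {"dx": 0,"dy": 0,"dz": 2.3,"rx": 0,"ry": 0,"rz": 0,"hand": 1},
  {"dx": 0,"dy": 0,"dz": 0,"rx": 0,"ry": 0,"rz": 0,"hand": 1},
])

```text
t: 24.78
tcp_pos: [0.5276, -0.3332, 0.0517]
ee_rot: [179.8, -0.1, 71.3]
contact_force: [0.2, -0.8, -0.4]
grip_width: 0.0867
```

Run:
```python
from h import *
goto(.525,-.3375,.009,70.6)
```

```text
t 24.77 tcp [ 0.5276 -0.3332  0.0517] [ 1.798e+02 -1.000e-01  7.130e+01] F [ 0.2 -0.8 -0.4] w 0.0867 need cm [-0.5, -0.12, 4.27] [0.004, -0.001, 0.013]
```

Request:
drive_tool([
  {"dx": -0.5,"dy": -0.1,"dz": 2.5,"rx": 0,"ry": 0,"rz": 0,"hand": 1},
  {"dx": 0,"dy": 0,"dz": 1.4,"rx": 0,"ry": 0,"rz": 0,"hand": 1},
  {"dx": 0,"dy": 0,"dz": 0,"rx": 0,"ry": 0,"rz": 0,"hand": 1},
])

```text
t: 25.15
tcp_pos: [0.5293, -0.337, 0.0153]
ee_rot: [179.4, -0.0, 71.6]
contact_force: [1.1, -0.3, 0.2]
grip_width: 0.0868
```

Run:
```python
from h import *
goto(.525,-.3375,.01,70.6)
```

```text
t 25.15 tcp [ 0.5293 -0.337   0.0153] [179.4  -0.   71.6] F [ 1.1 -0.3  0.2] w 0.0868 need cm [-0.18, -0.4, 0.53] [0.01, -0.0, 0.017]
```

Request:
drive_tool([
  {"dx": -0.15,"dy": -0.4,"dz": 0.6,"rx": 0.01,"ry": 0,"rz": 0,"hand": 1},
  {"dx": 0,"dy": 0,"dz": 0,"rx": 0,"ry": 0,"rz": 0,"hand": 1},
  {"dx": 0,"dy": 0,"dz": 0,"rx": 0,"ry": 0,"rz": 0,"hand": 0},
  {"dx": 0,"dy": 0,"dz": 0,"rx": 0,"ry": 0,"rz": 0,"hand": 0},
  {"dx": 0,"dy": 0,"dz": 0,"rx": 0,"ry": 0,"rz": 0,"hand": 0},
  {"dx": 0,"dy": 0,"dz": 0,"rx": 0,"ry": 0,"rz": 0,"hand": 0},
  {"dx": 0,"dy": 0,"dz": 0,"rx": 0,"ry": 0,"rz": 0,"hand": 0},
  {"dx": 0,"dy": 0,"dz": 0,"rx": 0,"ry": 0,"rz": 0,"hand": 0},
])

```text
t: 26.15
tcp_pos: [0.5271, -0.3379, 0.0124]
ee_rot: [179.7, 0.0, 71.6]
contact_force: [-0.9, -0.2, -0.3]
grip_width: 0.0391
```

Request:
drive_tool([
  {"dx": 0,"dy": 0,"dz": 0,"rx": 0,"ry": 0,"rz": 0,"hand": 0},
  {"dx": 0,"dy": 0,"dz": -0.5,"rx": 0,"ry": 0,"rz": 0,"hand": 0},
  {"dx": 0,"dy": 0,"dz": -1.5,"rx": 0,"ry": 0,"rz": 0,"hand": 0},
  {"dx": 0,"dy": 0,"dz": 0,"rx": 0,"ry": 0,"rz": 0,"hand": 0},
])

```text
t: 26.65
tcp_pos: [0.5266, -0.3376, 0.0332]
ee_rot: [179.8, 0.0, 71.6]
contact_force: [0.6, 0.6, -1.7]
grip_width: 0.0392
```

Run:
```python
from h import *
goto(.6225,.158,.17,71)
st=env.get_state();f=env.grab_frame("wrist"); cv2.imwrite("pics/w15.png",f["pixels"][:,:,::-1]);
```

```text
t 26.65 tcp [ 0.5266 -0.3376  0.0332] [179.8   0.   71.6] F [ 0.6  0.6 -1.7] w 0.0392 need cm [50.05, -6.47, -13.71] [0.004, -0.0, 0.011]
```

View pics/w15.png

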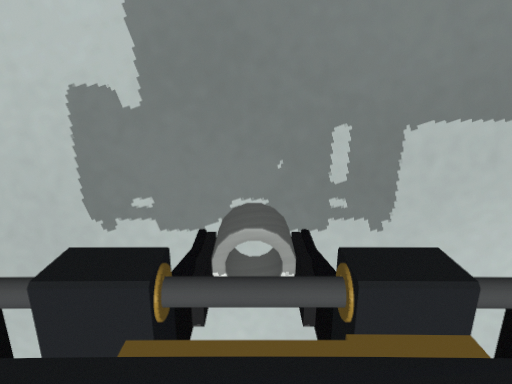

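Request:
drive_tool([
  {"dx": 0,"dy": 0,"dz": -4.5,"rx": 0,"ry": 0,"rz": 0,"hand": 0},
  {"dx": 1,"dy": -0.1,"dz": -5,"rx": 0,"ry": 0,"rz": 0,"hand": 0},
  {"dx": 4,"dy": -0.5,"dz": -4,"rx": 0,"ry": 0,"rz": 0,"hand": 0},
  {"dx": 5.4,"dy": -0.7,"dz": 0,"rx": 0,"ry": 0,"rz": 0,"hand": 0},
  {"dx": 5.4,"dy": -0.7,"dz": 0,"rx": 0,"ry": 0,"rz": 0,"hand": 0},
  {"dx": 5.4,"dy": -0.7,"dz": 0,"rx": 0,"ry": 0,"rz": 0,"hand": 0},
  {"dx": 5.4,"dy": -0.7,"dz": 0,"rx": 0,"ry": 0,"rz": 0,"hand": 0},
  {"dx": 5.4,"dy": -0.7,"dz": 0,"rx": 0,"ry": 0,"rz": 0,"hand": 0},
])

```text
t: 27.7
tcp_pos: [0.5879, -0.0143, 0.1706]
ee_rot: [-179.9, -0.2, 71.1]
contact_force: [1.5, -0.0, -2.1]
grip_width: 0.0393
```

Run:
```python
from h import *
goto(.6225,.158,.15,71)
```

```text
t 27.7 tcp [ 0.5879 -0.0143  0.1706] [-179.9   -0.2   71.1] F [ 1.5 -0.  -2.1] w 0.0393 need cm [17.41, -2.32, 2.12] [-0.001, -0.004, 0.001]
```

Request:
drive_tool([
  {"dx": 5,"dy": -0.6,"dz": 0,"rx": 0,"ry": 0,"rz": 0,"hand": 0},
  {"dx": 5,"dy": -0.6,"dz": 0.5,"rx": 0,"ry": 0,"rz": 0,"hand": 0},
  {"dx": 3.5,"dy": -0.5,"dz": 0.5,"rx": 0,"ry": 0,"rz": 0,"hand": 0},
  {"dx": 2,"dy": -0.3,"dz": 0.5,"rx": 0,"ry": 0,"rz": 0,"hand": 0},
  {"dx": 0,"dy": 0,"dz": 0,"rx": 0,"ry": 0,"rz": 0,"hand": 0},
  {"dx": 0,"dy": 0,"dz": 0,"rx": 0,"ry": 0,"rz": 0,"hand": 0},
])

```text
t: 28.45
tcp_pos: [0.6177, 0.1467, 0.1537]
ee_rot: [-179.7, -0.1, 71.3]
contact_force: [-0.7, -0.2, -2.2]
grip_width: 0.0391
```

Run:
```python
from h import *
goto(.6245,.157,.14,71)
```

```text
t 28.45 tcp [0.6177 0.1467 0.1537] [-1.797e+02 -1.000e-01  7.130e+01] F [-0.7 -0.2 -2.2] w 0.0391 need cm [1.19, 0.32, 1.37] [-0.005, -0.002, 0.005]
```

Request:
drive_tool([
  {"dx": 1.2,"dy": 0.3,"dz": 1,"rx": -0.005,"ry": 0,"rz": 0,"hand": 0},
  {"dx": 0,"dy": 0,"dz": 0,"rx": 0,"ry": 0,"rz": 0,"hand": 0},
  {"dx": 0,"dy": 0,"dz": 0,"rx": 0,"ry": 0,"rz": 0,"hand": 0},
])

```text
t: 28.82
tcp_pos: [0.6248, 0.1553, 0.1433]
ee_rot: [180.0, -0.1, 71.1]
contact_force: [0.6, 0.2, -2.0]
grip_width: 0.039
```

Run:
```python
from h import *
goto(.6245,.157,.0825,71)
st=env.get_state();f=env.grab_frame("wrist"); cv2.imwrite("pics/w16.png",f["pixels"][:,:,::-1]);
```

```text
t 28.82 tcp [0.6248 0.1553 0.1433] [ 1.80e+02 -1.00e-01  7.11e+01] F [ 0.6  0.2 -2. ] w 0.039 need cm [0.14, -0.08, 6.08] [0.0, -0.001, 0.002]
```

View pics/w16.png

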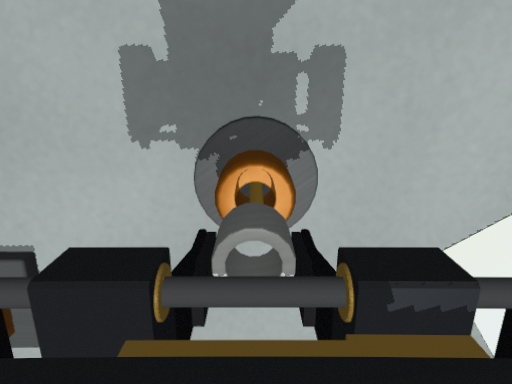

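The body and foot are centred near x=256 and the neck near x=254, which is well inside the 8 mm bore clearance. I'll lower.

Request:
drive_tool([
  {"dx": 0.15,"dy": -0.05,"dz": 1,"rx": 0,"ry": 0,"rz": 0,"hand": 0},
  {"dx": 0,"dy": 0,"dz": 1.2,"rx": 0,"ry": 0,"rz": 0,"hand": 0},
  {"dx": 0,"dy": 0,"dz": 1.2,"rx": 0,"ry": 0,"rz": 0,"hand": 0},
  {"dx": 0,"dy": 0,"dz": 0,"rx": 0,"ry": 0,"rz": 0,"hand": 0},
])

```text
t: 29.38
tcp_pos: [0.624, 0.1564, 0.1061]
ee_rot: [-179.9, -0.0, 71.1]
contact_force: [0.5, 0.2, -1.8]
grip_width: 0.0391
```

Run:
```python
from h import *
goto(.6245,.157,.0825,71)
```

```text
t 29.38 tcp [0.624  0.1564 0.1061] [-179.9   -0.    71.1] F [ 0.5  0.2 -1.8] w 0.0391 need cm [0.07, 0.03, 2.36] [-0.001, -0.0, 0.001]
```

Request:
drive_tool([
  {"dx": 0,"dy": 0,"dz": 1,"rx": 0,"ry": 0,"rz": 0,"hand": 0},
  {"dx": 0,"dy": 0,"dz": 0.7,"rx": 0,"ry": 0,"rz": 0,"hand": 0},
  {"dx": 0,"dy": 0,"dz": 0,"rx": 0,"ry": 0,"rz": 0,"hand": 0},
])

```text
t: 29.75
tcp_pos: [0.6242, 0.1565, 0.088]
ee_rot: [-179.9, -0.0, 71.1]
contact_force: [-0.3, -0.4, -1.9]
grip_width: 0.0389
```

Request:
drive_tool([
  {"dx": 0,"dy": 0,"dz": 0.2,"rx": 0,"ry": 0,"rz": 0,"hand": 0},
  {"dx": 0,"dy": 0,"dz": 0.1,"rx": 0,"ry": 0,"rz": 0,"hand": 0},
])

```text
t: 30.0
tcp_pos: [0.6247, 0.1567, 0.0854]
ee_rot: [-180.0, -0.1, 71.1]
contact_force: [-0.2, -0.5, -2.7]
grip_width: 0.0393
```

Request:
drive_tool([
  {"dx": 0,"dy": 0,"dz": 0.1,"rx": 0,"ry": 0,"rz": 0,"hand": 0},
])

```text
t: 30.12
tcp_pos: [0.6248, 0.1568, 0.0846]
ee_rot: [180.0, -0.1, 71.1]
contact_force: [-0.8, -0.5, -1.1]
grip_width: 0.0392
```

Request:
drive_tool([
  {"dx": 0,"dy": 0,"dz": 0.1,"rx": 0,"ry": 0,"rz": 0,"hand": 0},
])

```text
t: 30.25
tcp_pos: [0.6249, 0.1568, 0.0837]
ee_rot: [180.0, -0.1, 71.1]
contact_force: [-1.0, -0.6, -2.0]
grip_width: 0.0391
```

Request:
drive_tool([
  {"dx": 0,"dy": 0,"dz": 0.1,"rx": 0,"ry": 0,"rz": 0,"hand": 0},
])

```text
t: 30.38
tcp_pos: [0.625, 0.1569, 0.0828]
ee_rot: [180.0, -0.1, 71.1]
contact_force: [0.2, -0.1, -1.8]
grip_width: 0.0388
```

Request:
drive_tool([
  {"dx": 0,"dy": 0,"dz": 0.05,"rx": 0,"ry": 0,"rz": 0,"hand": 0},
])

```text
t: 30.5
tcp_pos: [0.625, 0.1569, 0.0825]
ee_rot: [180.0, -0.1, 71.1]
contact_force: [0.5, 0.5, 1.2]
grip_width: 0.0391
```

Contact at z=0.0825. I'll release, rise and check.

Request:
drive_tool([
  {"dx": 0,"dy": 0,"dz": 0,"rx": 0,"ry": 0,"rz": 0,"hand": 1},
  {"dx": 0,"dy": 0,"dz": 0,"rx": 0,"ry": 0,"rz": 0,"hand": 1},
  {"dx": 0,"dy": 0,"dz": 0,"rx": 0,"ry": 0,"rz": 0,"hand": 1},
  {"dx": 0,"dy": 0,"dz": 0,"rx": 0,"ry": 0,"rz": 0,"hand": 1},
  {"dx": 0,"dy": 0,"dz": 0,"rx": 0,"ry": 0,"rz": 0,"hand": 1},
  {"dx": 0,"dy": 0,"dz": -2,"rx": 0,"ry": 0,"rz": 0,"hand": 1},
  {"dx": 0,"dy": 0,"dz": -4,"rx": 0,"ry": 0,"rz": 0,"hand": 1},
  {"dx": 0,"dy": 0,"dz": -4,"rx": 0,"ry": 0,"rz": 0,"hand": 1},
])

```text
t: 31.5
tcp_pos: [0.6236, 0.156, 0.1818]
ee_rot: [-179.8, 0.2, 71.1]
contact_force: [0.2, 0.2, -0.3]
grip_width: 0.0872
```

Run:
```python
from h import *
st=env.get_state();f=env.grab_frame("wrist"); cv2.imwrite("pics/w17.png",f["pixels"][:,:,::-1]); goto(.5,0,.25)
print(proj(f,[[.6223,.158,.106],[.6223,.158,.07],[.6223,.158,.104]],st))
f=env.grab_frame("scene"); cv2.imwrite("pics/s17.png",cv2.resize(f["pixels"][110:290,130:400,::-1],None,fx=2.9,fy=2.9,interpolation=cv2.INTER_CUBIC))
```

```text
t 31.55 tcp [0.6267 0.1567 0.1887] [179.7  -0.2  71.2] F [1.2 0.9 4.6] w 0.0868 need cm [-18.91, -6.9, -6.23]
[[254.31115909 199.7776384 ]
 [254.34325128 186.51402618]
 [254.31317045 198.94554627]]
```

View pics/w17.png

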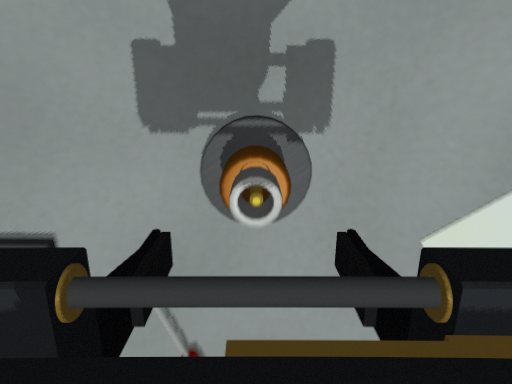

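View pics/s17.png

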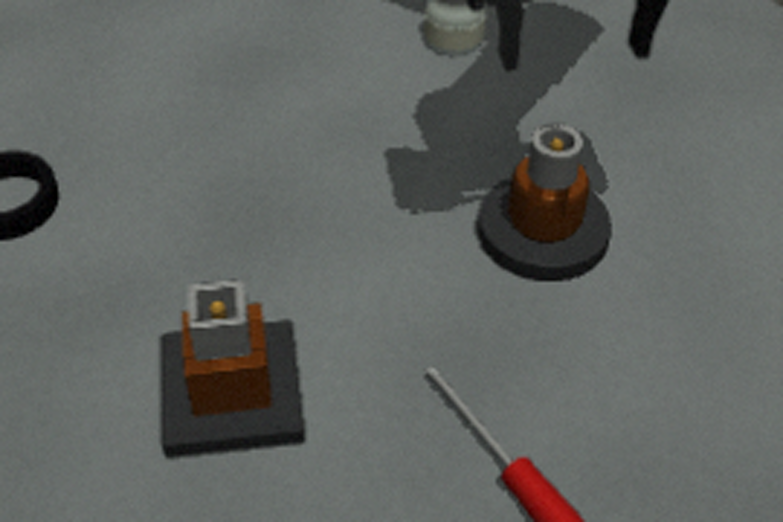

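Both lamps look assembled, with each tube tip centred in its neck's bore. I'll move the arm up and back, then check with the top camera.

Request:
drive_tool([
  {"dx": 0,"dy": 0,"dz": -4,"rx": 0,"ry": 0,"rz": 0,"hand": 1},
  {"dx": -4,"dy": -3,"dz": -2,"rx": 0,"ry": 0,"rz": 0,"hand": 1},
  {"dx": -4,"dy": -4,"dz": 0,"rx": 0,"ry": 0,"rz": 0,"hand": 1},
  {"dx": -4,"dy": -4,"dz": 0,"rx": 0,"ry": 0,"rz": 0,"hand": 1},
  {"dx": -4,"dy": -4,"dz": 0,"rx": 0,"ry": 0,"rz": 0,"hand": 1},
  {"dx": -2,"dy": -2,"dz": 0,"rx": 0,"ry": 0,"rz": 0,"hand": 1},
  {"dx": 0,"dy": 0,"dz": 0,"rx": 0,"ry": 0,"rz": 0,"hand": 1},
  {"dx": 0,"dy": 0,"dz": 0,"rx": 0,"ry": 0,"rz": 0,"hand": 1},
])

```text
t: 32.6
tcp_pos: [0.4002, 0.0382, 0.2444]
ee_rot: [179.7, -0.3, 71.1]
contact_force: [-0.2, -0.7, -0.3]
grip_width: 0.0865
```

Run:
```python
from h import *
f=env.grab_frame("top"); im=f["pixels"][:,:,::-1].copy()
cv2.imwrite("pics/t18.png",cv2.resize(im[80:310,100:410],None,fx=2.5,fy=2.5,interpolation=cv2.INTER_CUBIC))
big=cv2.resize(im,None,fx=4,fy=4,interpolation=cv2.INTER_CUBIC); hsv=cv2.cvtColor(big,cv2.COLOR_BGR2HSV)
S,V=hsv[...,1].astype(int),hsv[...,2].astype(int)
for n,((x0,y0,x1,y1),z,m) in dict(rneck=((180,160,232,212),.106,(V>150)&(S<70)),sneck=((290,155,330,200),.106,(V>150)&(S<70)),
  rb=((180,160,232,212),.07,(S>90)),sb=((290,155,330,200),.07,(S>90)),
  jar=((155,268,192,305),.075,(V>155)),tape=((322,255,366,302),.024,(V<75))).items():
    M=np.zeros(V.shape,np.uint8); M[y0*4:y1*4,x0*4:x1*4]=m[y0*4:y1*4,x0*4:x1*4]*255
    if z>.1:
        M=cv2.bitwise_and(M,((big.min(2)>125)*255).astype(np.uint8))
    cs=cv2.findContours(M,cv2.RETR_EXTERNAL,cv2.CHAIN_APPROX_NONE)[0]
    c=cv2.convexHull(max(cs,key=cv2.contourArea))
    P=(ray2z(f,(c.reshape(-1,2)+.5)/4-.5,z)[:,:2]*1000).astype(np.float32); r=cv2.minAreaRect(P)
    print(n,np.round(r[0],1),np.round(r[1],1),round(r[2],1))
```

```text
rneck [618.8 141.3] [134.6 135.9] 1.0
sneck [ 674.4 -127.1] [ 56.8 103.4] 0.9
rb [619.8 152.3] [63.8 60.7] 55.7
sb [ 652.3 -134.2] [59.6 63.8] 71.0
jar [356.3 234.6] [95.2 75.3] 2.0
tape [ 377.1 -233.2] [92.  89.3] 63.2
```

View pics/t18.png

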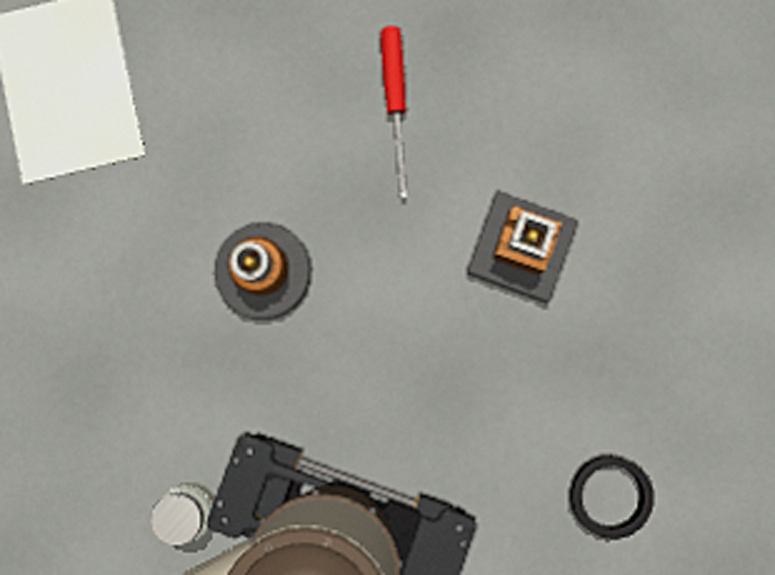

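The top view shows each tube tip centred in its neck and the bystanders where they were. The neck masks above leaked into the table, and the jar mask picked up part of the gripper. I'll redo the necks with a tighter threshold before handing in.

Run:
```python
from h import *
f=env.grab_frame("top"); im=f["pixels"][:,:,::-1].copy()
big=cv2.resize(im,None,fx=4,fy=4,interpolation=cv2.INTER_CUBIC)
for n,(x0,y0,x1,y1),z in [("rneck",(188,170,212,196),.106),("sneck",(298,160,328,186),.106),("jar",(155,268,181,305),.075)]:
    M=np.zeros(big.shape[:2],np.uint8); M[y0*4:y1*4,x0*4:x1*4]=(big.min(2)>172)[y0*4:y1*4,x0*4:x1*4]*255
    c=np.vstack([k for k in cv2.findContours(M,cv2.RETR_EXTERNAL,cv2.CHAIN_APPROX_NONE)[0] if cv2.contourArea(k)>60])
    P=(ray2z(f,(c.reshape(-1,2)+.5)/4-.5,z)[:,:2]*1000).astype(np.float32); r=cv2.minAreaRect(P)
    print(n,np.round(r[0],1),np.round(r[1],1),round(r[2],1))
env.hand_in()
```

```text
rneck [622.4 156.9] [36.6 36.4] 46.4
sneck [ 654.4 -136.2] [38.  37.3] 70.4
jar [352.9 231.4] [49.4 52.8] 52.5
the job is handed in; nothing more can be done
```

Both lamps are assembled and the job is handed in at about 33 s of the 118 s allowed. No verdict was reported.

**Placing:** I set each part down on contact, at the expected height, before opening the fingers. Nothing slipped or dropped during the carries.

**Last checks, from the top camera:**

| Check | Measured | Limit |
|---|---|---|
| Round neck from its foot's centre | about 1 mm | 9.5 mm |
| Square neck from its foot's centre | about 0.5 mm | 9.5 mm |
| Square neck sides against its foot (70.4° vs 70.6°) | about 0.2° | 0.22 rad (12.6°) |

- **Bodies:** in the final top view their measured centres came out 3 to 6 mm from the feet. Those masks also caught the bodies' visible sides, so the numbers are biased. The wrist views after each release showed both bodies centred on their tubes, with the square one parallel to its foot.
- **Bystanders:** the tape roll measured unmoved, within 0.5 mm. I compared the screwdriver by eye only, and it looked unmoved.
- **Checks that failed or disagreed:**
  - The first neck masks leaked into the table. I redid them with a tighter threshold, and the figures above come from that second pass.
  - The jar read about 5 mm from its first position, and its mask covered only part of the lid (about 50 mm of its 60). In the picture the jar looked to be where it was, and the arm never went near it at its height.

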